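# Stow the gouges in staggered stacking trays

## Task

Put the woodcut gouges away for the night: on the dark bottom tray, where it stands, stack the two light trays (top one of their pile first) and then the cover board, all red rails at the same end, each piece shifted lengthwise about 12 mm from the one below, alternately one way and back, with its foot down between the rails below, so that every end can be caught with a finger and the pile stays balanced. Before a tray is covered, lay gouges flat in its channels, one to a channel, cutting edge toward the red rail; every gouge on the table must end up in one of the three trays. Leave the whetstone and the eraser alone.

Things in the scene. Friction and masses are not known exactly. Their poses are not given: they have to be found in the camera images.
- bottom_tray: dark wood gouge tray, 0.45 kg, loose; the stack is built on it. 86 mm wide (x), 200 long (y), 37 high: 10 mm board (z 4 to 14) on a foot 56 x 118 mm (z 0 to 4), a solid rail across each end (y 75 to 100 mm either way, up to z = 37), the -y one red. Long sides open; over the middle 50 mm the board is notched to 66 mm wide: grip it there from above, across x. Origin: centre of the foot's underside
- bottom_tray_red_end (a point): middle of the top of the red rail of bottom_tray (x 0, y -87.5, z 37 mm). Between the rails of each tray (150 mm clear) a rib 22 mm wide, 3 mm high runs lengthwise and 3 mm lips follow the long edges outside the notch: two channels, middles at x = +25 and -25 mm, 28 mm wide, floor at z = 14 mm, one gouge to each
- tray_a: light wood gouge tray, 0.28 kg; starts on the table under tray_b. Same form as bottom_tray, red rail at -y. Origin: centre of the foot's underside, z up. Set on another tray, its board rests on the rails and its foot hangs 4 mm down between them: origin 33 mm above the lower tray's; up to 16 mm of lengthwise shift, then the foot rides up on a rail
- tray_a_red_end (a point): middle of the top of the red rail of tray_a (x 0, y -87.5, z 37 mm)
- tray_b: light wood gouge tray, 0.28 kg; starts piled squarely on tray_a. Same form as bottom_tray, red rail at -y. Origin: centre of the foot's underside, z up. Sits on other trays as tray_a does (33 mm up, up to 16 mm of shift)
- tray_b_red_end (a point): middle of the top of the red rail of tray_b (x 0, y -87.5, z 37 mm)
- cover_board: plywood cover, 0.16 kg: the same board (86 x 200 mm, z 4 to 14, notched to 66 mm wide in the middle for gripping) on the same foot (56 x 118 x 4 mm), no rails, two 3 mm battens across its top. Sits on a tray as tray_a does (33 mm up, up to 16 mm of shift). Origin: centre of the foot's underside, y lengthwise, z up; symmetrical end for end
- gouge_1: woodcut gouge, 135 mm long, 18 mm wide, 15 mm high, 32 g: wooden handle from y = -25 to y = +68 mm, steel blade from there to the cutting edge at y = -68 mm. Origin: below its middle, on the surface it lies on; grip it across the handle near y = +10 mm. May be absent (None).
- gouge_1_edge (a point): the cutting edge of gouge_1, 67 mm from its origin along its -y
- gouge_2: woodcut gouge, 135 mm long, 18 mm wide, 15 mm high, 32 g: wooden handle from y = -25 to y = +68 mm, steel blade from there to the cutting edge at y = -68 mm. Origin: below its middle, on the surface it lies on; grip it across the handle near y = +10 mm. May be absent (None).
- gouge_2_edge (a point): the cutting edge of gouge_2, 67 mm from its origin along its -y
- gouge_3: woodcut gouge, 135 mm long, 18 mm wide, 15 mm high, 32 g: wooden handle from y = -25 to y = +68 mm, steel blade from there to the cutting edge at y = -68 mm. Origin: below its middle, on the surface it lies on; grip it across the handle near y = +10 mm. May be absent (None).
- gouge_3_edge (a point): the cutting edge of gouge_3, 67 mm from its origin along its -y
- gouge_4: woodcut gouge, 135 mm long, 18 mm wide, 15 mm high, 32 g: wooden handle from y = -25 to y = +68 mm, steel blade from there to the cutting edge at y = -68 mm. Origin: below its middle, on the surface it lies on; grip it across the handle near y = +10 mm. May be absent (None).
- gouge_4_edge (a point): the cutting edge of gouge_4, 67 mm from its origin along its -y
- gouge_5: woodcut gouge, 135 mm long, 18 mm wide, 15 mm high, 32 g: wooden handle from y = -25 to y = +68 mm, steel blade from there to the cutting edge at y = -68 mm. Origin: below its middle, on the surface it lies on; grip it across the handle near y = +10 mm. May be absent (None).
- gouge_5_edge (a point): the cutting edge of gouge_5, 67 mm from its origin along its -y
- whetstone: two-grit whetstone 40 x 110 x 17 mm, not to be disturbed; origin under its centre
- eraser: blue and white eraser 23 x 44 x 12 mm, not to be disturbed; origin under its centre
There are look-alikes about, which are no part of the job. What is shaped like the gouge_2 but purple is not meant.

How it is judged:
By the outcome, as a careful person would: the job done as asked, in the order asked, and still so for the second after the job is handed in, with the robot touching nothing.
Of gouge_1, gouge_2, gouge_3, gouge_4, gouge_5 only 3 to 5 are there at a start; the rules pass over those that are not, and their reading is None.
At some moment in a run one of cover_board may be knocked a few centimetres aside while the robot is not near it.
Once in a run the grip may slacken for a moment while it holds something.
It also fails if it takes over 210 s, if anything falls off the work surface, if the arm or the gripper's body presses on something with over 40 N, if the wrist force passes 120 N, or if a joint passes its speed limit or range.

## Robot

A 6-joint arm with a two-finger parallel gripper is mounted at the origin on a cart in front of the work surface, level with it; the furniture and walls round the work are solid. World frame = base frame: x ahead of the robot, y to its left, z up, the work surface at z = 0. Lengths are in m, angles in degrees, forces in N, time in s.
With the tool pointing down it reaches from about 0.15 to 0.775 m from the base axis. Payload 6.1 kg.
Tool frame: the origin (TCP) lies midway between the tips of the shut fingers; the grasp point (between the pads) lies 19 mm behind it; z points along the fingers, y is the line along which they close (so a half turn about z gives the same grasp; the last joint's range is limited). The gripper opens to 85 mm and grips with 20 to 120 N. Pads are 22 mm wide; open, the fingers measure 114 mm over their backs; the gripper's body (76 mm by 85 mm) begins 54 mm behind the grasp point. The pads swing forward as they close: fully open they stand 13 mm farther back than shut.
Start: joints at [-73.052, 7.208, -2.269, 80.523, 0, 90], TCP at [0.153, -0.502, 0.231] pointing down, gripper open.
Joint ranges: [-155.77, 155.77], [-54.66, 111.73], [-72.52, 77.12], [-102.08, 115.82], [-83.92, 84.16], [-180, 180]. Speed limits (degrees/s): [136.94, 136.94, 172.46, 180, 180, 180].

## Interface

Orientations are given as [roll, pitch, yaw] about the fixed x, y, z axes, in that order (R = Rz(yaw) Ry(pitch) Rx(roll)).
In Python, from station import robot, cams gives the robot as it stands. The module is installed in compiled form; this text tells all that it offers.
- The arm moves only by the shell command python3 -m jog 'ROWS' [FORCE]. ROWS is JSON, a list of rows, each a list of 7 numbers: the shift along the tool's x, y, z in units of 40 mm (1.0 is 40 mm), then the turn, a rotation vector about the tool's x, y, z in units of 5 degrees (1.0 is 5 degrees), then the opening in per cent of the stroke, from 0 (shut) to 100 (fully open). In form: [[tx, ty, tz, rx, ry, rz, grip], ...]. A call has 1 to 20 rows; each row is the pose to reach, as a shift and turn from the pose commanded when the call began, along the tool's axes at that moment; what a row does not reach only later rows make up. A row lasts 1/12 s, in which the tool goes at most 41.7 mm and 7.16 degrees, less where a joint would pass 70% of its speed; a pose out of reach is approached as far as the arm can. A call with a gripper value outside its range is refused whole. The fingers move at their own pace and stop on an object; FORCE is the grip in N (left out, the last holds). Time passes only in rows, so rows that repeat a pose let the fingers close. It gives the time, the measured TCP pose, the force, the opening and the grip force at its end, in the units of the state.
- robot.state(): the state, without advancing time (a new reading comes with each control period).
- cams.capture(name): name is "side" or "top" or "wrist"; returns the picture (384x512x3 uint8, red, green, blue); there is no depth.
- cams.calibration(name): a dict with "mtx" (3x3 intrinsics, pixels), "R" (3x3) and "t" (3): a world point X has camera coordinates R X + t. Camera axes: x right, y down, z forward; pixel columns grow to the right and rows downward; lengths in m; the calibration is good to about 2 mm. A picture is of the moment at which its call begins: read the wrist's pose just before it. calibration takes no time and is no camera call; for the wrist camera it gives the pose at the moment of the call.
- robot.close_job(): hands the job in; it is judged then, once.
The state is a dict: "t": time; "q": joint angles; "joint_velocities": joint speeds; "joint_efforts": joint torques, N m; "tool_pos": TCP position; "orientation": TCP orientation; "ft_force": force on the tool from outside, world axes, zero at the start; "torque": the same for the moment, N m; "width": finger opening in m; "grasp_force": force on a finger pad.
Only numpy, scipy, OpenCV 4.12 (cv2) and the standard library are available. Lean on these libraries where they do the work, as an engineer would, in place of code of your own. Each camera call takes 0.05 s, during which the arm holds its last target. There are 200 camera calls.

## Working session

There is one attempt and no reset: what is moved stays moved. The work goes in short steps, Python scripts to look and compute and a shell command to move; the robot and the scene stay as the last step left them, time stands still between calls to the robot, and variables do not carry over. Pictures are saved under pics/ and viewed, at most 14 in all, crops included, and the job is handed in when it is done.

```bash
mkdir -p pics
cat > h.py <<'E'
import numpy as np, cv2, sys
from station import robot, cams
def save(n,f,box=None,s=1.0):
    im=cams.capture(n)[:,:,::-1]
    if box: im=im[box[1]:box[3],box[0]:box[2]]
    if s!=1: im=cv2.resize(im,None,fx=s,fy=s,interpolation=cv2.INTER_CUBIC)
    cv2.imwrite('pics/'+f,im)
def ray(n,uv,z,c=None):
    c=c or cams.calibration(n); K,R,t=map(np.array,(c['mtx'],c['R'],c['t']))
    d=R.T@np.linalg.solve(K,[uv[0],uv[1],1]); o=-R.T@t
    return o+d*(z-o[2])/d[2]
def proj(n,X,c=None):
    c=c or cams.calibration(n); p=np.array(c['mtx'])@(np.array(c['R'])@np.array(X)+np.array(c['t'])); return p[:2]/p[2]
E
python3 - <<'E'
from h import *
save('top','t0.png',s=1.5); save('side','s0.png',s=1.5)
print(robot.state())
for n in('top','side'):
    c=cams.calibration(n);print(n,np.round(c['mtx'],1).tolist(),np.round(-np.array(c['R']).T@c['t'],3),np.round(c['R'],2).tolist())
E
```

```text
{'t': 0.1, 'q': array([-7.30514855e+01,  7.23742389e+00, -2.32148425e+00,  8.05250345e+01,
        8.17234479e-04,  8.99990313e+01]), 'joint_velocities': array([-0.0359375 , -0.08505259,  0.09943153,  0.10039185, -0.00628424,
       -0.07938321]), 'joint_efforts': array([ 7.84844033e-04, -4.36904669e+01,  3.53605986e+01,  1.37286092e-02,
       -1.88840721e-05,  1.40654635e-07]), 'tool_pos': array([ 0.15293549, -0.50182741,  0.23060301]), 'orientation': array([-1.79916057e+02, -8.18652802e-04,  1.69494820e+01]), 'ft_force': array([-1.04376563, -0.02431491,  0.15462938]), 'torque': array([-0.02667166,  0.00911197,  0.01716581]), 'grasp_force': 0.0, 'width': 0.0853390876222341}
top [[411.8, 0.0, 255.0], [0.0, 411.8, 187.6], [0.0, 0.0, 1.0]] [0.363 0.311 1.272] [[-0.01, -1.0, 0.0], [-0.99, 0.01, -0.12], [0.12, -0.01, -0.99]]
side [[423.2, 0.0, 256.6], [0.0, 423.2, 196.3], [0.0, 0.0, 1.0]] [0.15  1.469 0.81 ] [[-0.95, -0.3, -0.02], [-0.14, 0.51, -0.85], [0.27, -0.81, -0.52]]
```

View pics/t0.png

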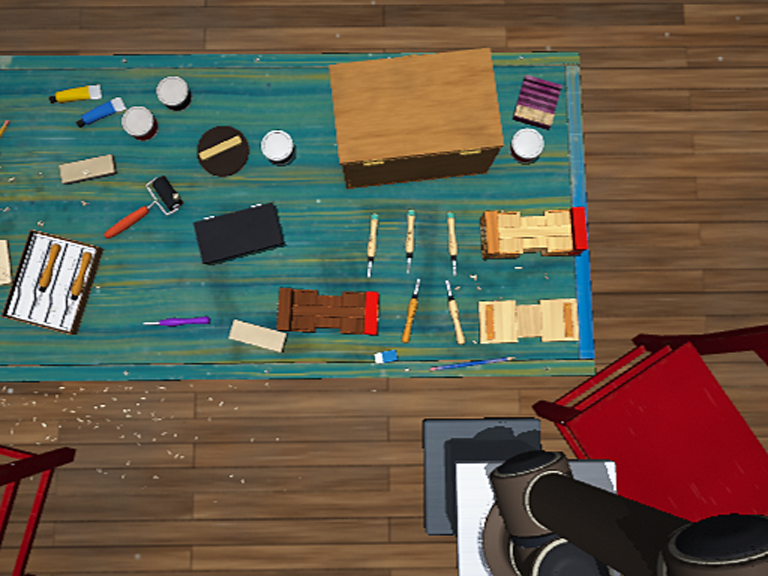

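View pics/s0.png

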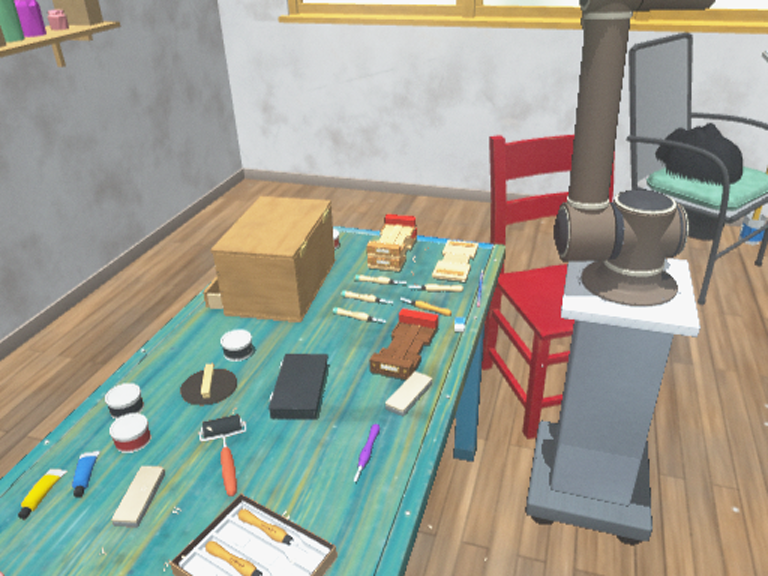

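The top view (×1.5) shows these objects:
- **Dark tray:** about (330,312), with its red end at the right (-y).
- **Light pile:** (533,233), also red at the right.
- **Cover:** (528,321).
- **Gouge candidates:** (372,243), (410,240), (452,243), (411,310) with a darker handle, and (456,312).
- **Look-alikes:** the purple tool at (178,322) and the boxed tools at (45,280).
- **Leave alone:** the whetstone at (258,336) and the eraser at (385,356).

I'll enlarge the work area to confirm the candidates.

Run:
```python
from h import *
save('top','t1.png',(180,125,400,250),3.6)
```

```text
(no output)
```

View pics/t1.png

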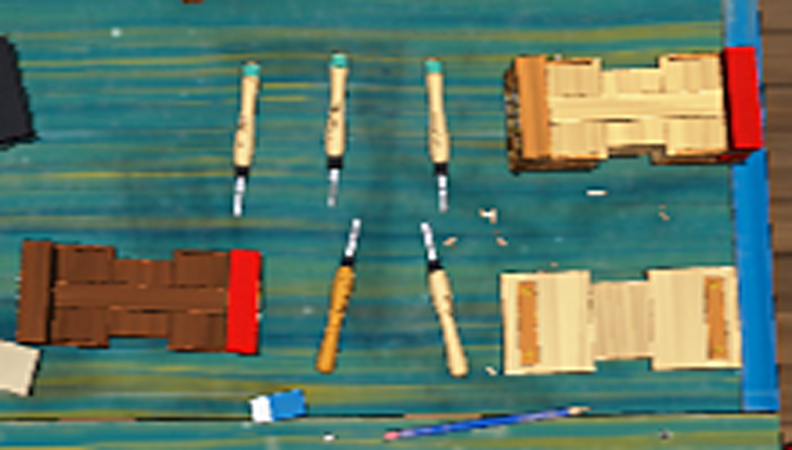

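The crop shows five same-size gouges (none purple): teal-ended ones at (245,140), (336,130) and (437,135) with edges toward -x, and an orange one at (340,297) and a plain one at (443,300) with edges toward +x. All five count as gouges. The purple tool and the boxed set are the look-alikes.

Run:
```python
from h import *
c=cams.calibration('top')
P={'btray_redL':((230,250),.037),'redR':((228,350),.037),'redoutT':((260,252),.037),'woodT':((22,240),.037),'woodB':((18,342),.037),
'g1e':((238,215),.004),'g1h':((251,65),.008),'g2e':((332,207),.004),'g2h':((339,55),.008),'g3e':((443,210),.004),'g3h':((432,60),.008),
'g4e':((357,222),.004),'g4h':((325,372),.008),'g5e':((425,225),.004),'g5h':((460,375),.008),
'cov1':((502,275),.014),'cov2':((740,268),.014),'cov3':((742,366),.014),'cov4':((506,374),.014),
'pile_redTL':((725,48),.07),'pile_redTR':((755,46),.07),'pile_redBR':((762,148),.07),'pile_woodT':((516,57),.07),'pile_woodB':((521,158),.07),'erT':((275,405),.012),'whet':((0,360),.017)}
for k,(p,z) in P.items(): print(k,np.round(ray('top',(180+p[0]/3.6-.5,125+p[1]/3.6-.5),z,c),3))
c=cams.calibration('wrist');s=robot.state()
from scipy.spatial.transform import Rotation as Ro
Rt=Ro.from_euler('xyz',s['orientation'],degrees=True).as_matrix()
R=np.array(c['R']);o=-R.T@c['t']
print(c['mtx'],'cam in tool',Rt.T@(o-s['tool_pos']),'axes',np.round(Rt.T@R.T,2),'toolaxes',np.round(Rt,2))
```

```text
btray_redL [0.494 0.339 0.037]
redR [0.41  0.341 0.037]
redoutT [0.492 0.314 0.037]
woodT [0.504 0.513 0.037]
woodB [0.419 0.516 0.037]
g1e [0.528 0.333 0.004]
g1h [0.659 0.321 0.008]
g2e [0.534 0.252 0.004]
g2h [0.667 0.244 0.008]
g3e [0.531 0.156 0.004]
g3h [0.662 0.163 0.008]
g4e [0.521 0.23  0.004]
g4h [0.392 0.26  0.008]
g5e [0.518 0.172 0.004]
g5h [0.389 0.145 0.008]
cov1 [0.473 0.108 0.014]
cov2 [ 0.477 -0.096  0.014]
cov3 [ 0.394 -0.093  0.014]
cov4 [0.389 0.107 0.014]
pile_redTL [ 0.656 -0.074  0.07 ]
pile_redTR [ 0.657 -0.099  0.07 ]
pile_redBR [ 0.571 -0.1    0.07 ]
pile_woodT [0.649 0.1   0.07 ]
pile_woodB [0.565 0.099 0.07 ]
erT [0.365 0.302 0.012]
whet [0.405 0.534 0.017]
[[334.41014602   0.         257.64947257]
 [  0.         334.41014602 197.08820054]
 [  0.           0.           1.        ]] cam in tool [ 7.89254387e-02 -2.43964065e-05 -1.43654585e-01] axes [[-0.   -0.95 -0.31]
 [ 1.   -0.   -0.  ]
 [ 0.   -0.31  0.95]] toolaxes [[ 0.96  0.29 -0.  ]
 [ 0.29 -0.96  0.  ]
 [-0.   -0.   -1.  ]]
```

```bash
cat > go.py <<'E'
# prints row numbers (units of the jog) to reach x y z yaw from the present pose
from h import *
from scipy.spatial.transform import Rotation as Ro
s=robot.state(); R=Ro.from_euler('xyz',s['orientation'],degrees=True).as_matrix()
y0=s['orientation'][2]
a=list(map(float,sys.argv[1:]))
for i in range(0,len(a),4):
    d=R.T@(np.array(a[i:i+3])-s['tool_pos'])/.04; dy=(a[i+3]-y0+180)%360-180
    print('row',np.round(d,3),'rz',round(-dy/5,3),'rows ~',round(max(np.linalg.norm(d)*40/41.7,abs(dy)/7.16),1))
E
python3 go.py 0.43 0.21 0.40 179.9
```

```text
row [ 11.814 -15.01   -4.214] rz -32.59 rows ~ 22.8
```

```bash
python3 -m jog '[[4,-5,-4.2,0,0,-11,100],[4,-5,-4.2,0,0,-11,100],[4,-5,-4.2,0,0,-11,100],[4,-5,-4.2,0,0,-11,100],[11.8,-15,-4.2,0,0,-32.6,100],[11.8,-15,-4.2,0,0,-32.6,100],[11.8,-15,-4.2,0,0,-32.6,100],[11.8,-15,-4.2,0,0,-32.6,100],[11.8,-15,-4.2,0,0,-32.6,100],[11.8,-15,-4.2,0,0,-32.6,100],[11.8,-15,-4.2,0,0,-32.6,100],[11.8,-15,-4.2,0,0,-32.6,100],[11.8,-15,-4.2,0,0,-32.6,100],[11.8,-15,-4.2,0,0,-32.6,100],[11.8,-15,-4.2,0,0,-32.6,100],[11.8,-15,-4.2,0,0,-32.6,100],[11.8,-15,-4.2,0,0,-32.6,100],[11.8,-15,-4.2,0,0,-32.6,100],[11.8,-15,-4.2,0,0,-32.6,100],[11.8,-15,-4.2,0,0,-32.6,100]]'; python3 go.py 0.43 0.21 0.40 179.9
```

```text
t: 1.82
tool_pos: [0.4315, 0.2148, 0.3972]
orientation: [-180.0, -0.1, 160.8]
ft_force: [-0.8, -1.3, -1.5]
width: 0.085
grasp_force: 0.0
row [-0.004 -0.126 -0.069] rz -3.817 rows ~ 2.7
```

```bash
python3 -m jog '[[0,-0.1,0,0,0,-3.8,100],[0,-0.1,0,0,0,-3.8,100],[0,-0.1,0,0,0,-3.8,100],[0,-0.1,0,0,0,-3.8,100],[0,-0.1,0,0,0,-3.8,100],[0,-0.1,0,0,0,-3.8,100]]'
python3 - <<'E'
from h import *
import pickle
c=cams.calibration('wrist'); im=cams.capture('wrist')
pickle.dump((c,im),open('w0.pkl','wb'))
cv2.imwrite('pics/w0.png',cv2.resize(im[:,:,::-1],None,fx=1.55,fy=1.55,interpolation=cv2.INTER_CUBIC))
E
```

```text
t: 2.32
tool_pos: [0.4283, 0.2055, 0.3992]
orientation: [-180.0, -0.0, 179.1]
ft_force: [0.6, 0.3, 1.0]
width: 0.0854
grasp_force: 0.0
```

View pics/w0.png

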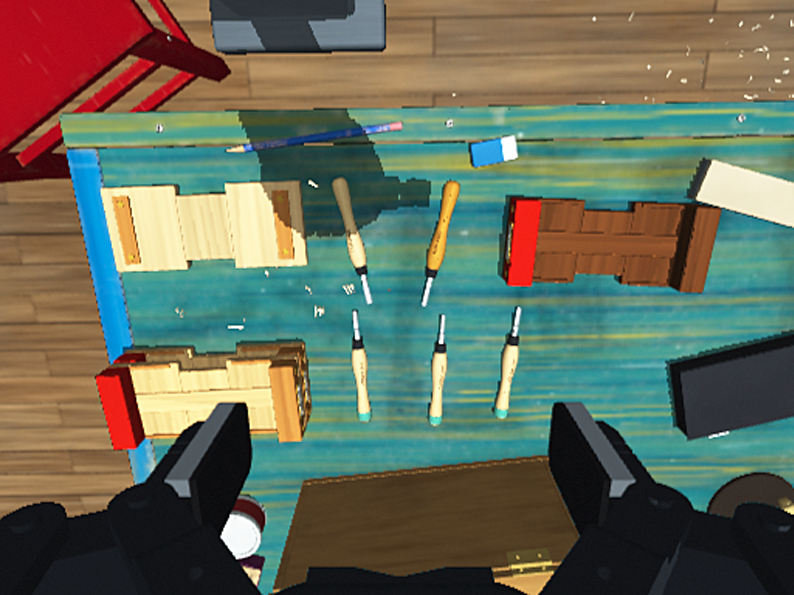

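Viewed from the wrist (image right = +y, up = -x):
- **Gouges, edge to handle end:** orange (425,304)→(453,182), plain (370,302)→(340,180), and the teal-ended ones (355,310)→(365,418), (441,315)→(435,423), (518,308)→(501,416).
- **Dark tray:** red rail (507–540, 198–286).
- **Cover:** corners from (105,189) to (306,265).
- **Pile:** red rail (97–144, 364–450).

```bash
cat > loc.py <<'E'
from h import *
import pickle
def gouge(c,e,h,zb=0,s=1.55,n='wrist'):
    E=ray(n,np.array(e)/s-.25,zb+.004,c); H=ray(n,np.array(h)/s-.25,zb+.0075,c)
    u=(H-E)[:2]; L=np.linalg.norm(u); u/=L
    o=(E+H)[:2]/2; 
    return o, np.degrees(np.arctan2(-u[0],u[1])), L, o+u*.010
def rect(c,pts,z,s=1.55,n='wrist'):
    P=np.array([ray(n,np.array(p)/s-.25,z,c)[:2] for p in pts]); return P
E
python3 - <<'E'
from loc import *
c,im=pickle.load(open('w0.pkl','rb'))
for n,e,h in(('g4o',(425,304),(453,182)),('g5p',(370,302),(340,180)),('g3',(355,310),(365,418)),('g2',(441,315),(435,423)),('g1',(518,308),(501,416))):
    o,y,L,g=gouge(c,e,h); print(n,np.round(o,4),'yaw %.1f L %.3f grip'%(y,L),np.round(g,4))
def tr(nm,red,wood,z):
    r=rect(c,red,z);w=rect(c,wood,z); P=np.vstack([r,w]); m=(r.mean(0)+w.mean(0))/2; d=w.mean(0)-r.mean(0)
    print(nm,np.round(m,4),'yaw %.2f sep %.3f'%(np.degrees(np.arctan2(-d[0],d[1])),np.linalg.norm(d)),np.round([np.linalg.norm(r[0]-r[3]),np.linalg.norm(w[0]-w[3])],3))
tr('bot',[(514,198),(540,200),(533,286),(507,283)],[(693,206),(719,209),(703,293),(678,289)],.037)
tr('pile',[(97,375),(129,364),(144,445),(113,450)],[(270,361),(299,362),(303,440),(277,441)],.070)
tr('cover',[(105,189),(105,189),(118,270),(118,270)],[(299,181),(299,181),(306,265),(306,265)],.014)
E
```

```text
g4o [0.457  0.2457] yaw 77.7 L 0.133 grip [0.4473 0.2479]
g5p [0.4535 0.1589] yaw 101.1 L 0.133 grip [0.4436 0.1569]
g3 [0.5934 0.158 ] yaw -87.3 L 0.132 grip [0.6034 0.1585]
g2 [0.6011 0.246 ] yaw -92.7 L 0.133 grip [0.6111 0.2455]
g1 [0.5938 0.3266] yaw -95.9 L 0.132 grip [0.6037 0.3255]
bot [0.4548 0.4141] yaw -3.42 sep 0.174 [0.085 0.083]
pile [0.6063 0.0023] yaw 1.91 sep 0.171 [0.087 0.091]
cover [0.4326 0.0084] yaw 0.97 sep 0.196 [0.083 0.086]
```

```bash
python3 go.py 0.4473 0.2479 0.06 167.7 0.4473 0.2479 0.004 167.7
```

```text
row [-0.46   1.068  8.481] rz 2.276 rows ~ 8.2
row [-0.46   1.068  9.881] rz 2.276 rows ~ 9.5
```

```bash
python3 -m jog '[[-0.46,1.07,8.5,0,0,2.28,60],[-0.46,1.07,8.5,0,0,2.28,60],[-0.46,1.07,8.5,0,0,2.28,60],[-0.46,1.07,8.5,0,0,2.28,60],[-0.46,1.07,8.5,0,0,2.28,60],[-0.46,1.07,8.5,0,0,2.28,60],[-0.46,1.07,8.5,0,0,2.28,60],[-0.46,1.07,8.5,0,0,2.28,60],[-0.46,1.07,8.5,0,0,2.28,60],[-0.46,1.07,8.5,0,0,2.28,60],[-0.46,1.07,9.2,0,0,2.28,60],[-0.46,1.07,9.6,0,0,2.28,60],[-0.46,1.07,9.88,0,0,2.28,60],[-0.46,1.07,9.88,0,0,2.28,60],[-0.46,1.07,9.88,0,0,2.28,0],[-0.46,1.07,9.88,0,0,2.28,0],[-0.46,1.07,9.88,0,0,2.28,0],[-0.46,1.07,9.88,0,0,2.28,0],[-0.46,1.07,9.88,0,0,2.28,0],[-0.46,1.07,9.88,0,0,2.28,0]]' 40; python3 go.py 0.4473 0.2479 0.12 167.7 0.4304 0.4256 0.12 86.6 0.4304 0.4256 0.0185 86.6
```

```text
t: 4.03
tool_pos: [0.4485, 0.2487, 0.006]
orientation: [179.9, 0.1, 167.8]
ft_force: [-0.9, -1.8, 6.1]
width: 0.015
grasp_force: 39.0
row [ 0.017 -0.02  -2.85 ] rz 0.017 rows ~ 2.7
row [ 1.37   4.233 -2.845] rz 16.237 rows ~ 11.3
row [ 1.376  4.228 -0.308] rz 16.237 rows ~ 11.3
```

```bash
python3 -m jog '[[0,0,-2.85,0,0,0,0],[0,0,-2.85,0,0,0,0],[0,0,-2.85,0,0,0,0],[1.37,4.23,-2.85,0,0,16.24,0],[1.37,4.23,-2.85,0,0,16.24,0],[1.37,4.23,-2.85,0,0,16.24,0],[1.37,4.23,-2.85,0,0,16.24,0],[1.37,4.23,-2.85,0,0,16.24,0],[1.37,4.23,-2.85,0,0,16.24,0],[1.37,4.23,-2.85,0,0,16.24,0],[1.37,4.23,-2.85,0,0,16.24,0],[1.37,4.23,-2.85,0,0,16.24,0],[1.37,4.23,-2.85,0,0,16.24,0],[1.37,4.23,-2.85,0,0,16.24,0],[1.37,4.23,-2.85,0,0,16.24,0],[1.37,4.23,-2.85,0,0,16.24,0],[1.37,4.23,-2.85,0,0,16.24,0]]' 40
python3 - <<'E'
from h import *
save('wrist','w1.png',s=1.2)
E
python3 go.py 0.4304 0.4256 0.05 86.6 0.4304 0.4256 0.0205 86.6
```

```text
t: 5.45
tool_pos: [0.4296, 0.4252, 0.1187]
orientation: [180.0, -0.0, 86.7]
ft_force: [-0.7, 0.3, 0.6]
width: 0.015
grasp_force: 39.2
row [0.01  0.018 1.716] rz 0.019 rows ~ 1.6
row [0.009 0.017 2.453] rz 0.019 rows ~ 2.4
```

View pics/w1.png

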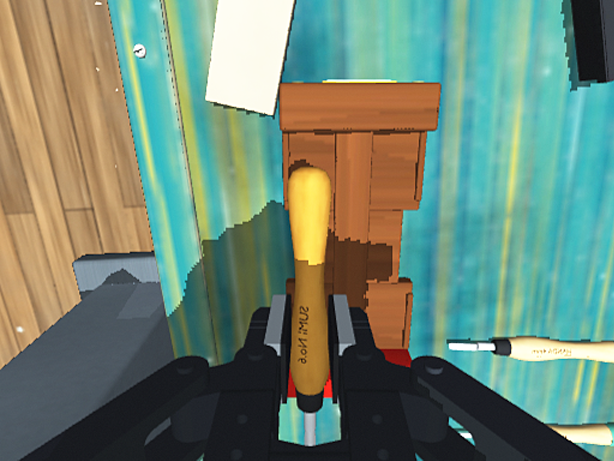

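The orange gouge hangs over the near channel (310,280), blade toward the red rail (400,355). I'll lower it.

```bash
python3 -m jog '[[0,0,1.7,0,0,0,0],[0,0,1.7,0,0,0,0],[0,0,2.2,0,0,0,0],[0,0,2.42,0,0,0,0],[0,0,2.42,0,0,0,0],[0,0,2.42,0,0,0,0]]'; python3 -m jog '[[0,0,0,0,0,0,40],[0,0,0,0,0,0,40],[0,0,0,0,0,0,40],[0,0,0,0,0,0,40],[0,0,-2.5,0,0,0,40],[0,0,-2.5,0,0,0,40],[0,0,-2.5,0,0,0,60],[0,0,-2.5,0,0,0,60]]'; python3 go.py 0.4436 0.1569 0.10 -168.9 0.4436 0.1569 0.004 -168.9
```

```text
t: 6.0
tool_pos: [0.4296, 0.4252, 0.0217]
orientation: [180.0, -0.0, 86.6]
ft_force: [0.3, 0.4, -0.0]
width: 0.0146
grasp_force: 46.5
t: 6.67
tool_pos: [0.4316, 0.4271, 0.1273]
orientation: [179.7, -0.4, 86.6]
ft_force: [0.0, 0.5, 0.1]
width: 0.051
grasp_force: 0.0
row [-6.73   0.697  0.641] rz -20.901 rows ~ 14.6
row [-6.746  0.682  3.041] rz -20.901 rows ~ 14.6
```

```bash
python3 -m jog '[[-6.68,0.74,0.5,0,0,-20.9,60],[-6.68,0.74,0.5,0,0,-20.9,60],[-6.68,0.74,0.5,0,0,-20.9,60],[-6.68,0.74,0.5,0,0,-20.9,60],[-6.68,0.74,0.5,0,0,-20.9,60],[-6.68,0.74,0.5,0,0,-20.9,60],[-6.68,0.74,0.5,0,0,-20.9,60],[-6.68,0.74,0.5,0,0,-20.9,60],[-6.68,0.74,0.5,0,0,-20.9,60],[-6.68,0.74,0.5,0,0,-20.9,60],[-6.68,0.74,0.5,0,0,-20.9,60],[-6.68,0.74,0.5,0,0,-20.9,60],[-6.68,0.74,0.5,0,0,-20.9,60],[-6.68,0.74,0.5,0,0,-20.9,60],[-6.68,0.74,0.5,0,0,-20.9,60],[-6.68,0.74,0.5,0,0,-20.9,60],[-6.68,0.74,0.5,0,0,-20.9,60]]'; python3 go.py 0.4436 0.1569 0.005 -168.9
```

```text
t: 8.08
tool_pos: [0.4429, 0.1565, 0.1009]
orientation: [-180.0, -0.0, -169.1]
ft_force: [-0.5, -0.5, 0.0]
width: 0.0509
grasp_force: 0.0
row [-0.02   0.007  2.398] rz -0.037 rows ~ 2.3
```

```bash
python3 -m jog '[[0,0,1.4,0,0,0,60],[0,0,1.8,0,0,0,60],[0,0,2.2,0,0,0,60],[0,0,2.4,0,0,0,60],[0,0,2.4,0,0,0,60],[0,0,2.4,0,0,0,0],[0,0,2.4,0,0,0,0],[0,0,2.4,0,0,0,0],[0,0,2.4,0,0,0,0],[0,0,2.4,0,0,0,0],[0,0,2.4,0,0,0,0],[0,0,2.4,0,0,0,0],[0,0,0,0,0,0,0],[0,0,0,0,0,0,0],[0,0,0,0,0,0,0],[0,0,0,0,0,0,0]]' 40;  python3 go.py 0.4804 0.4226 0.10 86.6
```

```text
t: 9.42
tool_pos: [0.4458, 0.1576, 0.1059]
orientation: [179.9, 0.5, -168.9]
ft_force: [0.6, -0.1, 0.1]
width: 0.0146
grasp_force: 38.5
row [-2.121  6.336  0.172] rz 20.895 rows ~ 14.6
```

```bash
python3 -m jog '[[-2.18,6.35,0,0,0,20.9,0],[-2.18,6.35,0,0,0,20.9,0],[-2.18,6.35,0,0,0,20.9,0],[-2.18,6.35,0,0,0,20.9,0],[-2.18,6.35,0,0,0,20.9,0],[-2.18,6.35,0,0,0,20.9,0],[-2.18,6.35,0,0,0,20.9,0],[-2.18,6.35,0,0,0,20.9,0],[-2.18,6.35,0,0,0,20.9,0],[-2.18,6.35,0,0,0,20.9,0],[-2.18,6.35,0,0,0,20.9,0],[-2.18,6.35,0,0,0,20.9,0],[-2.18,6.35,0,0,0,20.9,0],[-2.18,6.35,0,0,0,20.9,0],[-2.18,6.35,0,0,0,20.9,0],[-2.18,6.35,0,0,0,20.9,0],[-2.18,6.35,0,0,0,20.9,0],[-2.18,6.35,0,0,0,20.9,0]]';  python3 go.py 0.4804 0.4226 0.02 86.6
python3 - <<'E'
from h import *
save('wrist','w2.png',s=1.2)
E
```

```text
t: 10.92
tool_pos: [0.4797, 0.4224, 0.1006]
orientation: [-180.0, 0.0, 86.7]
ft_force: [-0.7, -0.3, -0.8]
width: 0.0145
grasp_force: 38.6
row [0.007 0.019 2.016] rz 0.024 rows ~ 1.9
```

View pics/w2.png

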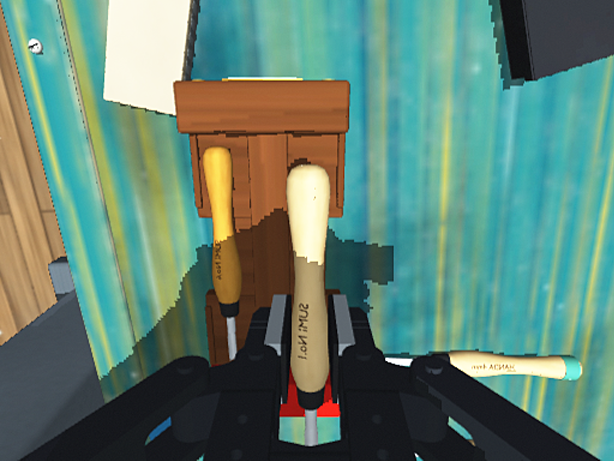

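The orange gouge lies in the near channel (222,240), and the plain one is over the far channel. I'll lower and release it, then rise.

```bash
python3 -m jog '[[0,0,1.3,0,0,0,0],[0,0,1.7,0,0,0,0],[0,0,2.0,0,0,0,0],[0,0,2.02,0,0,0,0],[0,0,2.02,0,0,0,0],[0,0,2.02,0,0,0,0],[0,0,2.02,0,0,0,40],[0,0,2.02,0,0,0,40],[0,0,2.02,0,0,0,40],[0,0,2.02,0,0,0,40],[0,0,0,0,0,0,40],[0,0,0,0,0,0,40],[0,0,0,0,0,0,40],[0,0,0,0,0,0,100],[0,0,0,0,0,0,100]]'; python3 go.py 0.58 0.10 0.30 90
```

```text
t: 12.22
tool_pos: [0.4799, 0.4227, 0.1013]
orientation: [180.0, -0.0, 86.6]
ft_force: [-0.1, 0.6, -0.0]
width: 0.057
grasp_force: 0.0
row [-7.902  2.979 -4.968] rz -0.682 rows ~ 9.4
```

```bash
python3 go.py 0.6063 0.015 0.25 91.9; python3 -m jog '[[0,0,-4,0,0,0,100],[0,0,-4,0,0,0,100],[-10,3.8,-3.72,0,0,-1.06,100],[-10,3.8,-3.72,0,0,-1.06,100],[-10,3.8,-3.72,0,0,-1.06,100],[-10,3.8,-3.72,0,0,-1.06,100],[-10,3.8,-3.72,0,0,-1.06,100],[-10,3.8,-3.72,0,0,-1.06,100],[-10,3.8,-3.72,0,0,-1.06,100],[-10,3.8,-3.72,0,0,-1.06,100],[-10,3.8,-3.72,0,0,-1.06,100],[-10,3.8,-3.72,0,0,-1.06,100],[-10,3.8,-3.72,0,0,-1.06,100],[-10,3.8,-3.72,0,0,-1.06,100],[-10,3.8,-3.72,0,0,-1.06,100],[-10,3.8,-3.72,0,0,-1.06,100]]'
python3 - <<'E'
from h import *
import pickle
c=cams.calibration('wrist'); im=cams.capture('wrist')
pickle.dump((c,im),open('w3.pkl','wb'))
a=cv2.resize(im[:,:,::-1],None,fx=1.0,fy=1.0)
t=cams.capture('top')[150:260,170:300,::-1]; t=cv2.resize(t,None,fx=2.2,fy=2.2,interpolation=cv2.INTER_CUBIC)
b=np.zeros((384,286,3),np.uint8); b[:242,:286]=t
cv2.imwrite('pics/w3.png',np.hstack([a,b]))
E
```

```text
row [-9.984  3.761 -3.719] rz -1.062 rows ~ 10.8
t: 13.55
tool_pos: [0.6072, 0.0149, 0.2487]
orientation: [-179.9, -0.0, 91.9]
ft_force: [-0.2, 0.5, -0.4]
width: 0.0858
grasp_force: 0.0
```

View pics/w3.png

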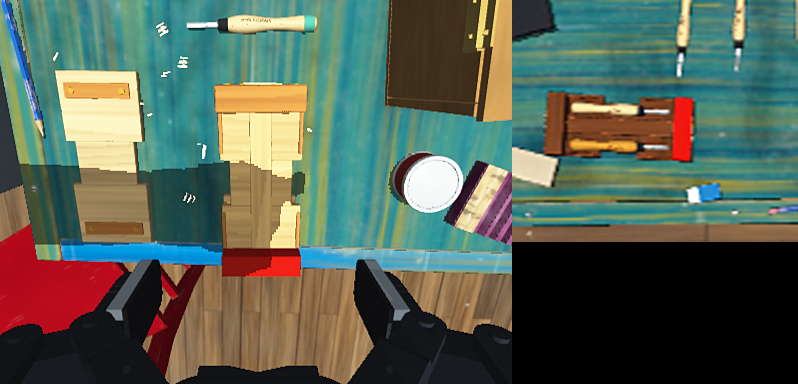

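Both gouges lie in the bottom tray (top crop, right). The pile's wood rail spans (215–307, 85–112) and its red rail (222–300, 250–276).

```bash
python3 - <<'E'
from loc import *
c,im=pickle.load(open('w3.pkl','rb'))
P=rect(c,[(215,86),(307,85),(304,111),(219,112),(222,255),(300,250),(300,276),(224,276)],.070,1.0)
print(np.round(P,4)); w=P[:4].mean(0);r=P[4:].mean(0);d=w-r
print((w+r)/2,np.degrees(np.arctan2(-d[0],d[1])),np.linalg.norm(d))
E
python3 go.py 0.6063 0.0023 0.12 91.9 0.6063 0.0023 0.02 91.9
```

```text
[[ 0.5647  0.0953]
 [ 0.6487  0.0989]
 [ 0.6477  0.0759]
 [ 0.5682  0.0723]
 [ 0.571  -0.0767]
 [ 0.6543 -0.0679]
 [ 0.6565 -0.0994]
 [ 0.5732 -0.1023]]
[ 6.10538443e-01 -4.72545978e-04] 2.144876209876938 0.1722721118184608
row [-0.332 -0.03   3.232] rz 0.018 rows ~ 3.1
row [-0.332 -0.026  5.732] rz 0.018 rows ~ 5.5
```

```bash
python3 -m jog '[[-0.35,0.05,3.2,0,0,0,100],[-0.35,0.05,3.2,0,0,0,100],[-0.35,0.05,3.2,0,0,0,100],[-0.35,0.05,4.0,0,0,0,100],[-0.35,0.05,4.8,0,0,0,100],[-0.35,0.05,5.4,0,0,0,100],[-0.35,0.05,5.82,0,0,0,100],[-0.35,0.05,5.82,0,0,0,100],[-0.35,0.05,5.82,0,0,0,100],[-0.35,0.05,5.82,0,0,0,50],[-0.35,0.05,5.82,0,0,0,50],[-0.35,0.05,5.82,0,0,0,50],[-0.35,0.05,5.82,0,0,0,50],[-0.35,0.05,5.82,0,0,0,50]]' 80; python3 -m jog '[[0,0,-0.2,0,0,0,50],[0,0,-0.5,0,0,0,50],[0,0,-1.0,0,0,0,50],[0,0,-2,0,0,0,50],[0,0,-2.8,0,0,0,50],[0,0,-2.8,0,0,0,50],[0,0,-2.8,0,0,0,50]]' 80
python3 - <<'E'
from h import *
import pickle
c=cams.calibration('wrist'); im=cams.capture('wrist')
pickle.dump((c,im),open('w4.pkl','wb'));print(robot.state()['tool_pos'])
cv2.imwrite('pics/w4.png',im[:,:,::-1])
E
```

```text
t: 14.82
tool_pos: [0.6118, 0.0007, 0.0198]
orientation: [179.8, -0.0, 91.9]
ft_force: [0.1, 1.2, 6.6]
width: 0.0642
grasp_force: 89.1
t: 15.4
tool_pos: [0.6119, 0.0003, 0.1328]
orientation: [179.7, 0.0, 91.9]
ft_force: [-0.8, -0.0, -3.5]
width: 0.0646
grasp_force: 89.2
[6.10684284e-01 3.07620580e-04 1.30515996e-01]
```

View pics/w4.png

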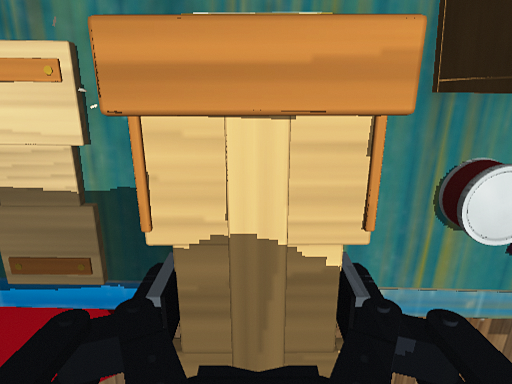

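```bash
python3 - <<'E'
from loc import *
c,im=pickle.load(open('w4.pkl','rb')); p=np.array([.6107,.0003]); a=np.radians(91.9); X=np.array([np.cos(a),np.sin(a)]);Y=np.array([np.sin(a),-np.cos(a)])
def f(u,z):
    q=ray('wrist',u,z,c)[:2]-p; return np.round([q@X*1e3,q@Y*1e3],1)
zo=.1437
for n,u,z in(('notchL',(147,244),.016),('notchmid',(200,244),.014),('notchR',(369,244),.016),('railinL',(103,114),.037),('railinR',(413,114),.037),('railoutL',(90,16),.037),('railoutR',(426,16),.037),('ribL',(228,180),.017),('ribR',(289,180),.017)):
    print(n,f(u,zo+z))
E
python3 go.py 0.6107 0.0003 0.1305 91.9
```

```text
notchL [ 22.3 -41.5]
notchmid [ 21.3 -21.6]
notchR [22.1 43.8]
railinL [ 72.4 -42.1]
railinR [72.3 44.2]
railoutL [ 96.7 -42. ]
railoutR [96.7 44.1]
ribL [47.9 -9.7]
ribR [47.9 12.2]
row [-0.  0.  0.] rz -0.004 rows ~ 0.0
```

Run:
```python
from loc import *
from scipy.spatial.transform import Rotation as Ro
c0=cams.calibration('wrist');s=robot.state()
def T(s): return Ro.from_euler('xyz',s['orientation'],degrees=True).as_matrix(),np.array(s['tool_pos'])
R0,p0=T(s); Rc=np.array(c0['R']); A=Rc@R0; o=R0.T@(-Rc.T@c0['t']-p0)
R1=Ro.from_euler('xyz',[180,0,86.65],degrees=True).as_matrix(); p1=np.array([.4798,.4225,.1006])
Rn=A@R1.T; c=dict(mtx=c0['mtx'],R=Rn,t=-Rn@(p1+R1@o))
im=cv2.imread('pics/w2.png'); cv2.imwrite('pics/w2c.png',cv2.resize(im[60:260,150:400],None,fx=3,fy=3,interpolation=cv2.INTER_CUBIC))
pickle.dump(c,open('w2cal.pkl','wb'))
for n,u in (('oL',(175,82)),('oR',(350,80)),('iL',(180,132)),('iR',(348,132))):
    print(n,np.round(ray('wrist',np.array(u)/1.2-.1,.037,c),4))
```

```text
oL [0.4202 0.5165 0.037 ]
oR [0.5046 0.5125 0.037 ]
iL [0.4189 0.4932 0.037 ]
iR [0.5029 0.4882 0.037 ]
```

View pics/w2c.png

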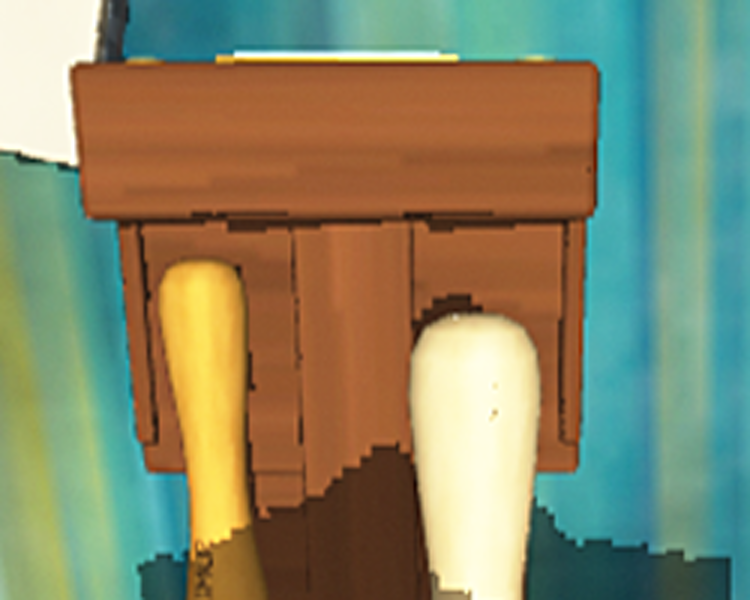

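The crop gives the dark tray's wood rail: outer corners (72,65) and (598,63), inner (88,217) and (594,215), notch corners (148,470) and (577,470).

Run:
```python
from loc import *
from scipy.optimize import least_squares
c=pickle.load(open('w2cal.pkl','rb'))
M=[((72,65),-43,100,.037),((598,63),43,100,.037),((88,217),-43,75,.037),((594,215),43,75,.037),((148,470),-43,25,.014),((577,470),43,25,.014),((300,440),-11,28,.017)]
def res(v):
    a=v[2]; r=[]
    for (u,x,y,z) in M:
        x/=1e3;y/=1e3
        r+=list(proj('wrist',[v[0]+x*np.cos(a)-y*np.sin(a),v[1]+x*np.sin(a)+y*np.cos(a),z],c)-(np.array([150+u[0]/3,60+u[1]/3])/1.2-.2))
    return r
s=least_squares(res,[.455,.414,-.05]);print(s.x[:2],np.degrees(s.x[2]),np.round(s.fun,1))
```

```text
[0.45612799 0.41574915] -3.396739855391596 [-1.4 -2.5  1.3 -1.8 -1.5 -0.1  1.1  0.6 -1.   0.1  0.6  0.2  0.9  5.4]
```

```bash
python3 go.py 0.4545 0.4060 0.13 86.6
```

```text
row [ 1.0265e+01 -3.5690e+00  5.0000e-03] rz 1.056 rows ~ 10.4
```

```bash
python3 -m jog '[[0.8,-0.28,0,0,0,0.1,50],[1.6,-0.56,0,0,0,0.2,50],[2.4,-0.84,0,0,0,0.3,50],[3.2,-1.12,0,0,0,0.4,50],[4.0,-1.4,0,0,0,0.5,50],[4.8,-1.68,0,0,0,0.6,50],[5.6,-1.96,0,0,0,0.7,50],[6.4,-2.24,0,0,0,0.8,50],[7.2,-2.52,0,0,0,0.9,50],[8.0,-2.8,0,0,0,1.0,50],[8.8,-3.06,0,0,0,1.05,50],[9.5,-3.3,0,0,0,1.05,50],[10.0,-3.48,0,0,0,1.05,50],[10.26,-3.57,0,0,0,1.05,50],[10.26,-3.57,0,0,0,1.05,50],[10.26,-3.57,0,0,0,1.05,50],[10.26,-3.57,0,0,0,1.05,50],[10.26,-3.57,0,0,0,1.05,50]]' 80; python3 go.py 0.4545 0.4060 0.03 86.6
python3 - <<'E'
from h import *
import pickle
c=cams.calibration('wrist'); im=cams.capture('wrist')
pickle.dump((c,im),open('w5.pkl','wb'))
cv2.imwrite('pics/w5.png',im[:,:,::-1])
w4=pickle.load(open('w4.pkl','rb'))[1]
a=cv2.cvtColor(im,cv2.COLOR_RGB2GRAY).astype(float);b=cv2.cvtColor(w4,cv2.COLOR_RGB2GRAY).astype(float)
print('shift of held tray in image',cv2.phaseCorrelate(b[20:230,150:365],a[20:230,150:365]))
E
```

```text
t: 16.95
tool_pos: [0.4545, 0.4045, 0.129]
orientation: [-180.0, 0.0, 86.5]
ft_force: [0.1, 0.8, -2.5]
width: 0.0644
grasp_force: 89.1
row [ 3.900e-02 -1.000e-03  2.476e+00] rz -0.011 rows ~ 2.4
shift of held tray in image ((0.09958088155030964, 0.16889440207116024), 0.34292004443842555)
```

```bash
python3 -m jog '[[0.03,0,0.8,0,0,0,50],[0.03,0,1.4,0,0,0,50],[0.03,0,1.9,0,0,0,50],[0.03,0,2.3,0,0,0,50],[0.03,0,2.5,0,0,0,50],[0.03,0,2.6,0,0,0,50],[0.03,0,2.62,0,0,0,50],[0.03,0,2.62,0,0,0,50],[0.03,0,2.62,0,0,0,50]]' 80
```

```text
t: 17.75
tool_pos: [0.4549, 0.4075, 0.0258]
orientation: [179.9, -0.1, 86.6]
ft_force: [0.5, -0.0, -2.0]
width: 0.0645
grasp_force: 89.1
```

```bash
python3 -m jog '[[0,0,0.04,0,0,0,50],[0,0,0.08,0,0,0,50],[0,0,0.08,0,0,0,50],[0,0,0.08,0,0,0,50]]' 80
```

```text
t: 18.08
tool_pos: [0.4541, 0.4071, 0.0214]
orientation: [180.0, -0.0, 86.6]
ft_force: [0.6, 0.0, -1.9]
width: 0.0642
grasp_force: 89.1
```

```bash
python3 -m jog '[[-0.02,0,0.03,0,0,0,50],[-0.02,0,0.05,0,0,0,50],[-0.02,0,0.05,0,0,0,50],[-0.02,0,0.05,0,0,0,50]]' 80
```

```text
t: 18.42
tool_pos: [0.4542, 0.4063, 0.0198]
orientation: [180.0, -0.0, 86.6]
ft_force: [-1.9, -1.5, 2.3]
width: 0.0644
grasp_force: 89.7
```

Contact at exactly the seated height (0.0198). I'll release and check from above.

```bash
python3 -m jog '[[0,0,0,0,0,0,80],[0,0,0,0,0,0,90],[0,0,0,0,0,0,100],[0,0,0,0,0,0,100],[0,0,-1,0,0,0,100],[0,0,-2,0,0,0,100],[0,0,-4,0,0,0,100],[-0.5,0,-6,0,0,0,100],[-0.5,0,-6.5,0,0,0,100],[-0.5,0,-6.5,0,0,0,100],[-0.5,0,-6.5,0,0,0,100],[-0.5,0,-6.5,0,0,0,100]]'
python3 - <<'E'
from h import *
import pickle
c=cams.calibration('wrist'); im=cams.capture('wrist')
pickle.dump((c,im),open('w6.pkl','wb'))
cv2.imwrite('pics/w6.png',cv2.resize(im[0:300,120:440,::-1],None,fx=2,fy=2,interpolation=cv2.INTER_CUBIC))
E
```

```text
t: 19.42
tool_pos: [0.4541, 0.3869, 0.2849]
orientation: [179.6, -0.3, 86.6]
ft_force: [-0.5, -0.3, -0.8]
width: 0.0855
grasp_force: 0.0
```

View pics/w6.png

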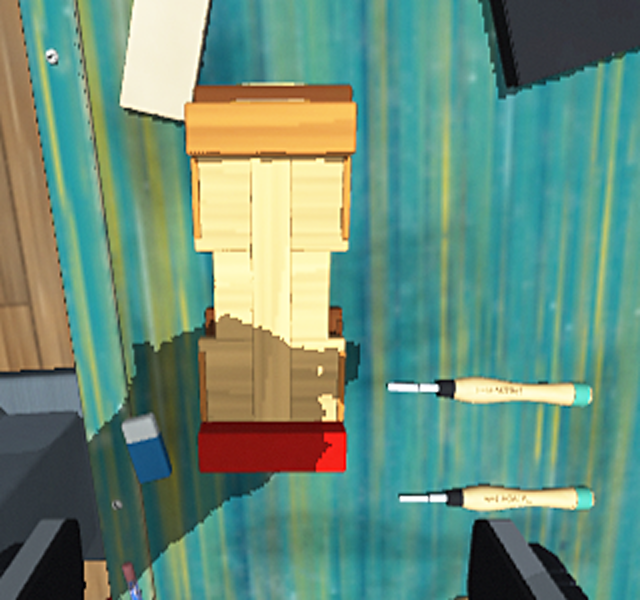

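The light tray sits on the dark one, red ends together. The dark rail's outer edge is at row 88, the light one's at row 103. I'll measure the shift.

```bash
cat > fit.py <<'E'
from loc import *
from scipy.optimize import least_squares
def fit(c,M,x0,n='wrist'):
    def res(v):
        a=v[2]; r=[]
        for (u,x,y,z) in M:
            x/=1e3;y/=1e3
            r+=list(proj(n,[v[0]+x*np.cos(a)-y*np.sin(a),v[1]+x*np.sin(a)+y*np.cos(a),z],c)-np.array(u))
        return r
    s=least_squares(res,x0,loss='soft_l1'); print(np.round(s.x[:2],4),'yaw %.2f'%np.degrees(s.x[2]),np.round(s.fun,1)); return s.x
E
python3 - <<'E'
from fit import *
c,im=pickle.load(open('w6.pkl','rb')); k=lambda u,v:(120+u/2-.25,v/2-.25)
b=fit(c,[(k(188,103),-43,100,.07),(k(356,103),43,100,.07),(k(189,154),-43,75,.07),(k(355,154),43,75,.07),(k(200,434),-43,-75,.07),(k(346,433),43,-75,.07),(k(200,471),-43,-100,.07),(k(346,471),43,-100,.07),(k(197,251),-43,25,.047),(k(347,251),43,25,.047)],[.455,.402,-.06])
a=b[2]; Y=np.array([-np.sin(a),np.cos(a)])
for u in (194,357): 
    p=ray('wrist',k(u,87),.037,c)[:2]-b[:2]; print('dark outer rel: long %.4f lat %.4f'%(p@Y,p@[np.cos(a),np.sin(a)]))
E
python3 go.py 0.6034 0.1585 0.12 2.7
```

```text
[0.4545 0.4033] yaw -3.32 [-1.6 -0.8  1.4 -0.9 -1.   0.6  1.   0.5 -1.1 -0.5  0.9 -0.3 -0.3  1.
  0.2  0.7 -0.7  0.2  1.   0. ]
dark outer rel: long 0.1106 lat -0.0417
dark outer rel: long 0.1106 lat 0.0457
row [-5.49   4.057  4.042] rz 16.784 rows ~ 11.7
```

```bash
python3 -m jog '[[-5.5,4.05,2,0,0,16.8,60],[-5.5,4.05,2,0,0,16.8,60],[-5.5,4.05,2,0,0,16.8,60],[-5.5,4.05,2,0,0,16.8,60],[-5.5,4.05,4,0,0,16.8,60],[-5.5,4.05,4,0,0,16.8,60],[-5.5,4.05,4,0,0,16.8,60],[-5.5,4.05,4,0,0,16.8,60],[-5.5,4.05,4,0,0,16.8,60],[-5.5,4.05,4,0,0,16.8,60],[-5.5,4.05,4,0,0,16.8,60],[-5.5,4.05,4,0,0,16.8,60],[-5.5,4.05,4,0,0,16.8,60],[-5.5,4.05,4,0,0,16.8,60],[-5.5,4.05,4,0,0,16.8,60],[-5.5,4.05,4,0,0,16.8,60]]'; python3 go.py 0.6034 0.1585 0.005 2.7
python3 - <<'E'
from h import *
import pickle
c=cams.calibration('wrist'); im=cams.capture('wrist')
pickle.dump((c,im),open('w7.pkl','wb'))
cv2.imwrite('pics/w7.png',im[:,:,::-1])
E
```

```text
t: 20.8
tool_pos: [0.6103, 0.0846, 0.1188]
orientation: [-178.1, 0.1, 7.0]
ft_force: [-0.5, -0.4, -0.3]
width: 0.0514
grasp_force: 0.0
row [ 0.061 -1.757  2.906] rz 0.863 rows ~ 3.3
```

View pics/w7.png

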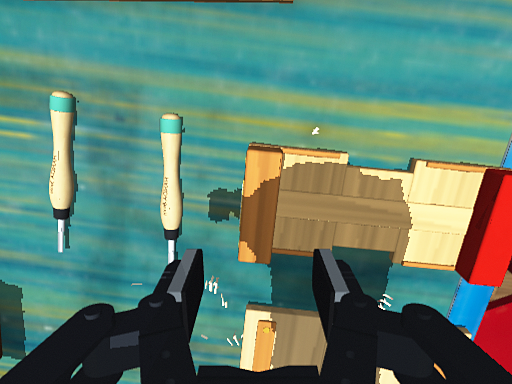

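The arm is still settling; it is at y≈0.085. The two nearer teal-ended gouges are at (60,170) and (172,180). I'll let it settle.

```bash
python3 -m jog '[[0,0,0,0,0,0,60],[0,0,0,0,0,0,60],[0,0,0,0,0,0,60],[0,0,0,0,0,0,60]]'; python3 go.py 0.6034 0.1585 0.005 2.7
```

```text
t: 21.18
tool_pos: [0.6106, 0.0851, 0.1194]
orientation: [-178.0, 0.1, 7.0]
ft_force: [0.2, -0.5, 0.0]
width: 0.0511
grasp_force: 0.0
row [ 0.049 -1.745  2.921] rz 0.87 rows ~ 3.3
```

Run:
```python
from h import *
from scipy.spatial.transform import Rotation as Ro
s=robot.state();R=Ro.from_euler('xyz',s['orientation'],degrees=True);T=Ro.from_euler('xyz',[180,0,2.7],degrees=True)
print(np.degrees((R.inv()*T).as_rotvec())/5, R.inv().apply(np.array([.6034,.1585,.08])-s['tool_pos'])/.04)
```

```text
[-0.39113195  0.02753743  0.86950215] [ 0.04693553 -1.80958751  1.04736661]
```

```bash
python3 -m jog '[[0.05,-1.81,0.5,-0.39,0.03,0.87,60],[0.05,-1.81,0.5,-0.39,0.03,0.87,60],[0.05,-1.81,0.5,-0.39,0.03,0.87,60],[0.05,-1.81,0.5,-0.39,0.03,0.87,60],[0.05,-1.81,0.5,-0.39,0.03,0.87,60],[0.05,-1.81,0.5,-0.39,0.03,0.87,60]]'; python3 go.py 0.6034 0.1585 0.005 2.7
```

```text
t: 21.68
tool_pos: [0.6125, 0.0821, 0.1019]
orientation: [-178.1, 0.1, 6.8]
ft_force: [-0.3, -0.2, -0.0]
width: 0.0512
grasp_force: 0.0
row [ 2.000e-03 -1.843e+00  2.483e+00] rz 0.82 rows ~ 3.0
```

```bash
python3 -c "
from h import *
print(np.round(robot.state()['q'],1),np.round(robot.state()['joint_velocities'],1),np.round(robot.state()['torque'],2))"
```

```text
[  6.7  18.8  -3.9  67.3   1.9 179.9] [-0.  -0.   0.1 -0.2  0.   0. ] [-0.05  0.06  0.07]
```

The last joint is at its range end (yaw = q1 − q6 + 180). These three gouges must be gripped with the tool turned by a half turn, so I'll turn the other way.

```bash
python3 -m jog '[[0,0,-1,0,0,-1,60],[0,0,-1,-0.39,0.03,-3,60],[0,-1,-1,-0.39,0.03,-17,60],[0,-1.84,-1,-0.39,0.03,-17,60],[0,-1.84,-1,-0.39,0.03,-17,60],[0,-1.84,-1,-0.39,0.03,-17,60],[0,-1.84,-1,-0.39,0.03,-17,60],[0,-1.84,-1,-0.39,0.03,-17,60],[0,-1.84,-1,-0.39,0.03,-17,60],[0,-1.84,-1,-0.39,0.03,-17,60],[0,-1.84,-1,-0.39,0.03,-17,60],[0,-1.84,-1,-0.39,0.03,-17,60],[0,-1.84,-1,-0.39,0.03,-17,60],[0,-1.84,-1,-0.39,0.03,-17,60],[0,-1.84,-1,-0.39,0.03,-17,60],[0,-1.84,-1,-0.39,0.03,-17,60]]'
cat > go.py <<'E'
# prints row numbers (units of the jog) to reach x y z yaw from the present pose; checks q6 range
from h import *
from scipy.spatial.transform import Rotation as Ro
s=robot.state(); R=Ro.from_euler('xyz',s['orientation'],degrees=True)
a=list(map(float,sys.argv[1:])); q6=s['q'][5]
for i in range(0,len(a),4):
    d=R.inv().apply(np.array(a[i:i+3])-s['tool_pos'])/.04
    w=np.degrees((R.inv()*Ro.from_euler('xyz',[180,0,a[i+3]],degrees=True)).as_rotvec())/5
    dq1=np.degrees(np.arctan2(a[i+1],a[i]))-s['q'][0]
    print('row',np.round(d,3),'rot',np.round(w,2),'rows ~',round(max(np.linalg.norm(d)*40/41.7,abs(w[2])*5/7.16),1),'q6 end',round(q6+dq1+w[2]*5))
E
python3 go.py 0.6034 0.1585 0.10 182.7
```

```text
t: 23.02
tool_pos: [0.6041, 0.1539, 0.1444]
orientation: [178.8, -0.8, 91.7]
ft_force: [0.1, -0.3, 0.3]
width: 0.051
grasp_force: 0.0
row [ 0.1   -0.037  1.111] rot [  0.3    0.07 -18.21] rows ~ 12.7 q6 end 12
```

```bash
python3 -m jog '[[0.1,-0.04,0.6,0.3,0.07,-18.2,60],[0.1,-0.04,0.6,0.3,0.07,-18.2,60],[0.1,-0.04,0.6,0.3,0.07,-18.2,60],[0.1,-0.04,0.6,0.3,0.07,-18.2,60],[0.1,-0.04,0.6,0.3,0.07,-18.2,60],[0.1,-0.04,0.6,0.3,0.07,-18.2,60],[0.1,-0.04,0.6,0.3,0.07,-18.2,60],[0.1,-0.04,0.6,0.3,0.07,-18.2,60],[0.1,-0.04,0.6,0.3,0.07,-18.2,60],[0.1,-0.04,0.6,0.3,0.07,-18.2,60],[0.1,-0.04,0.6,0.3,0.07,-18.2,60],[0.1,-0.04,0.6,0.3,0.07,-18.2,60],[0.1,-0.04,0.6,0.3,0.07,-18.2,60],[0.1,-0.04,0.6,0.3,0.07,-18.2,60],[0.1,-0.04,0.6,0.3,0.07,-18.2,60],[0.1,-0.04,0.6,0.3,0.07,-18.2,60]]'; python3 go.py 0.6034 0.1585 0.005 182.7
python3 - <<'E'
from h import *
import pickle
c=cams.calibration('wrist'); im=cams.capture('wrist')
pickle.dump((c,im),open('w8.pkl','wb'))
a=cv2.resize(im[:,:,::-1],(400,300)); b=cams.capture('top')[:,:,::-1][125:275,180:380]; cv2.imwrite('pics/w8.png',np.hstack([a,cv2.resize(b,(400,300))]))
E
```

```text
t: 24.35
tool_pos: [0.6028, 0.1582, 0.1204]
orientation: [180.0, 0.0, -177.4]
ft_force: [-0.1, 0.6, -0.5]
width: 0.0511
grasp_force: 0.0
row [-0.014  0.005  2.884] rot [ 0.    0.   -0.01] rows ~ 2.8 q6 end 12
```

View pics/w8.png

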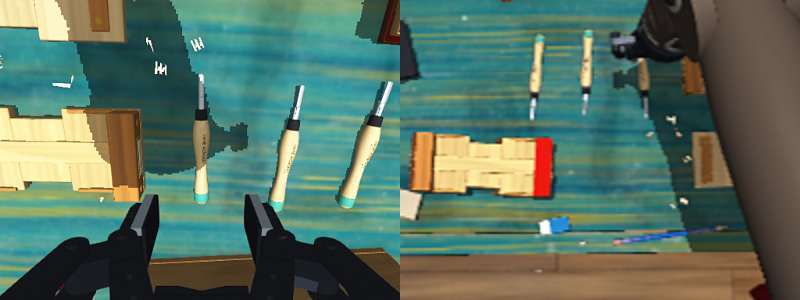

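The gouge (202,150 on the left) is centred between the fingers, and its neighbours are clear. I'll grip it.

```bash
python3 -m jog '[[0,0,1.2,0,0,0,60],[0,0,1.8,0,0,0,60],[0,0,2.4,0,0,0,60],[0,0,2.7,0,0,0,60],[0,0,2.88,0,0,0,60],[0,0,2.88,0,0,0,60],[0,0,2.88,0,0,0,0],[0,0,2.88,0,0,0,0],[0,0,2.88,0,0,0,0],[0,0,2.88,0,0,0,0],[0,0,2.88,0,0,0,0],[0,0,2.88,0,0,0,0],[0,0,2.88,0,0,0,0],[0,0,1,0,0,0,0],[0,0,-0.5,0,0,0,0],[0,0,-0.5,0,0,0,0],[0,0,-0.5,0,0,0,0],[0,0,-0.5,0,0,0,0]]' 40;  python3 go.py 0.4801 0.4117 0.14 266.7
```

```text
t: 25.95
tool_pos: [0.6052, 0.1588, 0.1457]
orientation: [179.9, 0.5, -177.2]
ft_force: [0.6, -0.6, -0.2]
width: 0.014
grasp_force: 38.5
row [2.817 6.466 0.131] rot [ -0.05   0.1  -16.78] rows ~ 11.7 q6 end -46
```

```bash
python3 -m jog '[[2.78,6.46,0,0,0,-16.8,0],[2.78,6.46,0,0,0,-16.8,0],[2.78,6.46,0,0,0,-16.8,0],[2.78,6.46,0,0,0,-16.8,0],[2.78,6.46,0,0,0,-16.8,0],[2.78,6.46,0,0,0,-16.8,0],[2.78,6.46,0,0,0,-16.8,0],[2.78,6.46,0,0,0,-16.8,0],[2.78,6.46,0,0,0,-16.8,0],[2.78,6.46,0,0,0,-16.8,0],[2.78,6.46,0,0,0,-16.8,0],[2.78,6.46,0,0,0,-16.8,0],[2.78,6.46,0,0,0,-16.8,0],[2.78,6.46,0,0,0,-16.8,0],[2.78,6.46,0,0,0,-16.8,0],[2.78,6.46,0,0,0,-16.8,0],[2.78,6.46,0,0,0,-16.8,0],[2.78,6.46,0,0,0,-16.8,0]]';  python3 go.py 0.4801 0.4117 0.0535 266.7
```

```text
t: 27.45
tool_pos: [0.4792, 0.4109, 0.1404]
orientation: [-180.0, 0.0, -93.2]
ft_force: [1.2, -0.0, 0.1]
width: 0.0144
grasp_force: 38.5
row [-0.022 -0.022  2.172] rot [-0.    0.    0.01] rows ~ 2.1 q6 end -46
```

```bash
python3 -m jog '[[-0.02,-0.02,1.2,0,0,0,0],[-0.02,-0.02,1.7,0,0,0,0],[-0.02,-0.02,2.1,0,0,0,0],[-0.02,-0.02,2.18,0,0,0,0],[-0.02,-0.02,2.18,0,0,0,0],[-0.02,-0.02,2.18,0,0,0,0],[-0.02,-0.02,2.18,0,0,0,40],[-0.02,-0.02,2.18,0,0,0,40],[-0.02,-0.02,2.18,0,0,0,40],[-0.02,-0.02,2.18,0,0,0,40],[0,0,0,0,0,0,40],[0,0,0,0,0,0,40],[0,0,0,0,0,0,40],[0,0,0,0,0,0,60],[0,0,0,0,0,0,60]]'
python3 - <<'E'
from loc import *
c,im=pickle.load(open('w8.pkl','rb'))
for e,h in (((300,88),(278,204)),((389,84),(345,204)),((201,76),(201,206))): print(gouge(c,e,h,s=400/512))
c=cams.calibration('wrist'); im=cams.capture('wrist'); pickle.dump((c,im),open('w9.pkl','wb')); cv2.imwrite('pics/w9.png',im[:,:,::-1])
E
python3 go.py 0.6111 0.2455 0.12 177.3
```

```text
t: 28.7
tool_pos: [0.4794, 0.4111, 0.1409]
orientation: [-179.9, 0.1, -93.2]
ft_force: [-0.4, 0.5, -0.4]
width: 0.0513
grasp_force: 0.0
(array([0.59844558, 0.24793704]), np.float64(-92.49933880870572), np.float64(0.1242723469264935), array([0.60843607, 0.24750096]))
(array([0.59296488, 0.32728578]), np.float64(-97.43331489573697), np.float64(0.12952619572347746), array([0.60288084, 0.32599205]))
(array([0.59822557, 0.1575989 ]), np.float64(-87.41774431799519), np.float64(0.13734473610928036), array([0.60821542, 0.15804944]))
row [ 3.938 -3.532  0.491] rot [ 0.00e+00 -1.00e-02  1.79e+01] rows ~ 12.5 q6 end 25
```

View pics/w9.png

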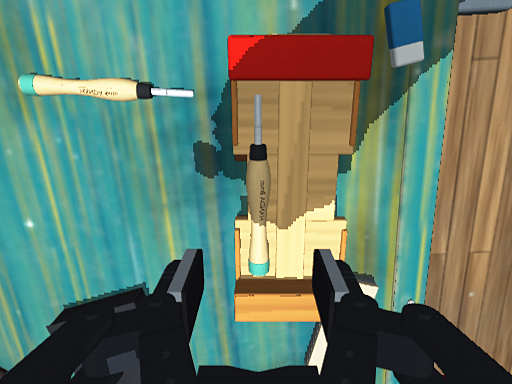

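The first teal-ended gouge lies in the far channel (258,190), edge toward red. On to the next one.

```bash
python3 -m jog '[[3.92,-3.5,0.5,0,0,17.9,60],[3.92,-3.5,0.5,0,0,17.9,60],[3.92,-3.5,0.5,0,0,17.9,60],[3.92,-3.5,0.5,0,0,17.9,60],[3.92,-3.5,0.5,0,0,17.9,60],[3.92,-3.5,0.5,0,0,17.9,60],[3.92,-3.5,0.5,0,0,17.9,60],[3.92,-3.5,0.5,0,0,17.9,60],[3.92,-3.5,0.5,0,0,17.9,60],[3.92,-3.5,0.5,0,0,17.9,60],[3.92,-3.5,0.5,0,0,17.9,60],[3.92,-3.5,0.5,0,0,17.9,60],[3.92,-3.5,0.5,0,0,17.9,60],[3.92,-3.5,0.5,0,0,17.9,60],[3.92,-3.5,0.5,0,0,17.9,60],[3.92,-3.5,0.5,0,0,17.9,60],[3.92,-3.5,0.5,0,0,17.9,60]]';  python3 go.py 0.610 0.2462 0.005 177.3
```

```text
t: 30.17
tool_pos: [0.6099, 0.2464, 0.1198]
orientation: [-180.0, -0.0, 177.4]
ft_force: [0.2, 0.4, -0.4]
width: 0.0508
grasp_force: 0.0
row [-0.005 -0.005  2.869] rot [-0.   -0.01  0.01] rows ~ 2.8 q6 end 25
```

```bash
python3 -m jog '[[0,0,1.2,0,0,0,60],[0,0,1.8,0,0,0,60],[0,0,2.4,0,0,0,60],[0,0,2.7,0,0,0,60],[0,0,2.87,0,0,0,60],[0,0,2.87,0,0,0,60],[0,0,2.87,0,0,0,0],[0,0,2.87,0,0,0,0],[0,0,2.87,0,0,0,0],[0,0,2.87,0,0,0,0],[0,0,2.87,0,0,0,0],[0,0,2.87,0,0,0,0],[0,0,2.87,0,0,0,0],[0,0,1,0,0,0,0],[0,0,-0.5,0,0,0,0],[0,0,-0.5,0,0,0,0],[0,0,-0.5,0,0,0,0],[0,0,-0.5,0,0,0,0],[0,0,-0.5,0,0,0,0]]' 40;  python3 go.py 0.4301 0.4145 0.14 266.7
```

```text
t: 31.75
tool_pos: [0.6106, 0.2467, 0.1412]
orientation: [179.9, 0.1, 177.3]
ft_force: [-0.4, -0.5, -0.2]
width: 0.0139
grasp_force: 38.3
row [4.705 3.978 0.025] rot [-1.000e-02  3.000e-02 -1.788e+01] rows ~ 12.5 q6 end -43
```

```bash
python3 -m jog '[[4.7,3.98,0,0,0,-17.88,0],[4.7,3.98,0,0,0,-17.88,0],[4.7,3.98,0,0,0,-17.88,0],[4.7,3.98,0,0,0,-17.88,0],[4.7,3.98,0,0,0,-17.88,0],[4.7,3.98,0,0,0,-17.88,0],[4.7,3.98,0,0,0,-17.88,0],[4.7,3.98,0,0,0,-17.88,0],[4.7,3.98,0,0,0,-17.88,0],[4.7,3.98,0,0,0,-17.88,0],[4.7,3.98,0,0,0,-17.88,0],[4.7,3.98,0,0,0,-17.88,0],[4.7,3.98,0,0,0,-17.88,0],[4.7,3.98,0,0,0,-17.88,0],[4.7,3.98,0,0,0,-17.88,0],[4.7,3.98,0,0,0,-17.88,0],[4.7,3.98,0,0,0,-17.88,0],[4.7,3.98,0,0,0,-17.88,0]]';  python3 go.py 0.4301 0.4145 0.0535 266.7
```

```text
t: 33.25
tool_pos: [0.4298, 0.4143, 0.1401]
orientation: [180.0, -0.0, -93.3]
ft_force: [0.7, -0.3, -0.3]
width: 0.0137
grasp_force: 38.3
row [-0.006 -0.009  2.165] rot [ 0.   -0.   -0.01] rows ~ 2.1 q6 end -43
```

```bash
python3 -m jog '[[0,0,1.2,0,0,0,0],[0,0,1.7,0,0,0,0],[0,0,2.1,0,0,0,0],[0,0,2.17,0,0,0,0],[0,0,2.17,0,0,0,0],[0,0,2.17,0,0,0,0],[0,0,2.17,0,0,0,40],[0,0,2.17,0,0,0,40],[0,0,2.17,0,0,0,40],[0,0,2.17,0,0,0,40],[0,0,0,0,0,0,40],[0,0,-2.5,0,0,0,40],[0,0,-2.5,0,0,0,100],[0,0,-2.5,0,0,0,100],[0,0,-2.5,0,0,0,100]]'
python3 - <<'E'
from loc import *
c=cams.calibration('wrist'); im=cams.capture('wrist'); pickle.dump((c,im),open('w10.pkl','wb')); cv2.imwrite('pics/w10.png',im[:,:,::-1])
# red rail & gouges check: teal ends in image, dark ferrules
hsv=cv2.cvtColor(im,cv2.COLOR_RGB2HSV)
m=((hsv[...,0]<5)|(hsv[...,0]>175))&(hsv[...,1]>180)&(hsv[...,2]>90)
n,l,st,ce=cv2.connectedComponentsWithStats(m.astype(np.uint8))
for i in range(1,n):
    if st[i,4]>300: print('red',st[i],np.round(ray('wrist',ce[i],.07,c),4))
# expected projections of the gouge axes (handle end, edge) in tray_b
a=np.radians(-3.3)
for x in(.025,-.025):
    for y in(.067,-.067): print(x,y,np.round(proj('wrist',[.4545+x*np.cos(a)-y*np.sin(a),.4031+x*np.sin(a)+y*np.cos(a),.055],c)))
E
python3 go.py 0.6105 -0.01 0.22 272
```

```text
t: 34.5
tool_pos: [0.4306, 0.4151, 0.2466]
orientation: [-179.7, 0.3, -93.3]
ft_force: [0.3, -0.1, -0.4]
width: 0.0692
grasp_force: 0.0
red [ 184   51   96   30 2795] [0.4487 0.316  0.07  ]
0.025 0.067 [213. 220.]
0.025 -0.067 [206.  89.]
-0.025 0.067 [259. 220.]
-0.025 -0.067 [259.  89.]
row [10.373 -5.082  0.678] rot [-0.09  0.09 -1.06] rows ~ 11.1 q6 end -93
```

```bash
python3 -m jog '[[2,-1,0.2,0,0,-1.06,100],[4,-2,0.4,0,0,-1.06,100],[10.37,-5.08,0.65,0,0,-1.06,100],[10.37,-5.08,0.65,0,0,-1.06,100],[10.37,-5.08,0.65,0,0,-1.06,100],[10.37,-5.08,0.65,0,0,-1.06,100],[10.37,-5.08,0.65,0,0,-1.06,100],[10.37,-5.08,0.65,0,0,-1.06,100],[10.37,-5.08,0.65,0,0,-1.06,100],[10.37,-5.08,0.65,0,0,-1.06,100],[10.37,-5.08,0.65,0,0,-1.06,100],[10.37,-5.08,0.65,0,0,-1.06,100],[10.37,-5.08,0.65,0,0,-1.06,100],[10.37,-5.08,0.65,0,0,-1.06,100],[10.37,-5.08,0.65,0,0,-1.06,100],[10.37,-5.08,0.65,0,0,-1.06,100]]'
python3 - <<'E'
from loc import *
c,im=pickle.load(open('w10.pkl','rb'))
v=im.max(2); m=np.zeros_like(v); m[60:240,180:300]=(v[60:240,180:300]<60)
n,l,st,ce=cv2.connectedComponentsWithStats(m)
a=np.radians(-3.3)
for i in range(1,n):
    if st[i,4]>25:
        p=ray('wrist',ce[i],.057,c)[:2]-[.4545,.4031]; print('dark',st[i],'tray mm',np.round(1e3*np.array([p[0]*np.cos(a)+p[1]*np.sin(a),-p[0]*np.sin(a)+p[1]*np.cos(a)]),1))
c=cams.calibration('wrist'); im=cams.capture('wrist'); pickle.dump((c,im),open('w11.pkl','wb'));cv2.imwrite('pics/w11.png',im[:,:,::-1])
hsv=cv2.cvtColor(im,cv2.COLOR_RGB2HSV)
m=((hsv[...,0]<5)|(hsv[...,0]>175))&(hsv[...,1]>180)&(hsv[...,2]>90)
n,l,st,ce=cv2.connectedComponentsWithStats(m.astype(np.uint8))
for i in range(1,n):
    if st[i,4]>300: print('red',st[i],np.round(ce[i],1),np.round(ray('wrist',ce[i],.037,c),4))
# wood (non teal) mask around tray: project expected outline and search edges
print(np.round([proj('wrist',[.6105+x,-.0026+y,z],c) for x,y,z in((-.043,-.1,.037),(.043,-.1,.037),(-.043,.1,.037),(.043,.1,.037))]))
E
python3 go.py 0.6105 -0.0026 0.10 272
```

```text
t: 35.88
tool_pos: [0.6085, -0.01, 0.2147]
orientation: [-180.0, 0.0, -87.9]
ft_force: [-1.2, -0.8, -1.0]
width: 0.0853
grasp_force: 0.0
dark [204 125  12  11 109] tray mm [ 23.5 -28.2]
dark [254 124  12  11 120] tray mm [-25.4 -29.8]
dark [268 142   4  13  29] tray mm [-35.7 -11.2]
dark [276 223  22  10  56] tray mm [-53.2  74.6]
red [388   0  25  46 404] [400.4  21.6] [ 0.4902 -0.1484  0.037 ]
red [427   0  42  36 503] [443.7  18.6] [ 0.4533 -0.152   0.037 ]
red [ 468    0   44   55 1873] [493.3  23.8] [ 0.4097 -0.1496  0.037 ]
red [ 211   75   94   28 2571] [257.   88.6] [ 0.6119 -0.0889  0.037 ]
[[307.  75.]
 [211.  71.]
 [292. 270.]
 [212. 268.]]
row [-0.181 -0.056  2.868] rot [-0.01  0.01  0.02] rows ~ 2.8 q6 end -92
```

```bash
python3 -m jog '[[-0.22,-0.045,2,0,0,0,100],[-0.22,-0.045,3,0,0,0,100],[-0.22,-0.045,3.6,0,0,0,100],[-0.22,-0.045,4.2,0,0,0,100],[-0.22,-0.045,4.8,0,0,0,100],[-0.22,-0.045,5.2,0,0,0,100],[-0.22,-0.045,5.4,0,0,0,100],[-0.22,-0.045,5.46,0,0,0,100],[-0.22,-0.045,5.46,0,0,0,100]]'; python3 -m jog '[[0,0,0,0,0,0,50],[0,0,0,0,0,0,50],[0,0,0,0,0,0,50],[0,0,0,0,0,0,50],[0,0,0,0,0,0,50],[0,0,0,0,0,0,50]]' 80
```

```text
t: 36.68
tool_pos: [0.6105, -0.0019, -0.0037]
orientation: [-180.0, 0.0, -87.9]
ft_force: [0.4, 0.3, 0.5]
width: 0.0854
grasp_force: 0.0
t: 37.18
tool_pos: [0.6119, -0.0024, -0.0016]
orientation: [-179.8, 0.0, -88.0]
ft_force: [-1.3, 0.5, 5.9]
width: 0.0637
grasp_force: 89.0
```

```bash
python3 -m jog '[[0,0,-0.2,0,0,0,50],[0,0,-0.6,0,0,0,50],[0,0,-1.2,0,0,0,50],[0,0,-2,0,0,0,50],[0,0,-2.8,0,0,0,50],[0,0,-3.5,0,0,0,50],[0,0,-3.6,0,0,0,50],[0,0,-3.6,0,0,0,50],[0,0,-3.6,0,0,0,50]]' 80
python3 - <<'E'
from loc import *
from scipy.spatial.transform import Rotation as Ro
s=robot.state();c=cams.calibration('wrist'); im=cams.capture('wrist'); pickle.dump((c,im),open('w12.pkl','wb'));cv2.imwrite('pics/w12.png',im[:,:,::-1])
hsv=cv2.cvtColor(im,cv2.COLOR_RGB2HSV)
m=((hsv[...,0]<5)|(hsv[...,0]>175))&(hsv[...,1]>180)&(hsv[...,2]>60)
n,l,st,ce=cv2.connectedComponentsWithStats(m.astype(np.uint8))
R=Ro.from_euler('xyz',s['orientation'],degrees=True); zo=s['tool_pos'][2]+.0016
print(s['tool_pos'],s['ft_force'],s['width'])
for i in range(1,n):
    if st[i,4]>3000:
        print('red',st[i]); x,y,w,h,_=st[i]
        for xx in (x+20,x+w//2,x+w-20):
            r=np.where(l[:,xx]==i)[0]; print(xx,r.min(),r.max(),[np.round(R.inv().apply(ray('wrist',(xx,rr),zo+.037,c)-s['tool_pos'])*1e3,1)[:2] for rr in(r.min()-.5,r.max()+.5)])
        for rr in (y+20,y+h-20):
            r=np.where(l[rr]==i)[0]; print(rr,r.min(),r.max(),[np.round(R.inv().apply(ray('wrist',(cc,rr),zo+.037,c)-s['tool_pos'])*1e3,1)[:2] for cc in(r.min()-.5,r.max()+.5)])
E
```

```text
t: 37.93
tool_pos: [0.61, -0.0026, 0.1394]
orientation: [180.0, 0.0, -88.0]
ft_force: [0.7, 0.5, -3.0]
width: 0.0633
grasp_force: 88.7
[ 0.61002037 -0.00263597  0.13935658] [ 0.74424316  0.47823916 -3.03447602] 0.06328041816760975
red [  108     0   317   107 26663]
128 16 105 [array([ 98.6, -36.2]), array([ 74.2, -39.2])]
266 16 105 [array([98.6,  2.5]), array([74.2,  2.7])]
405 0 45 [array([102.5,  41. ]), array([90.8, 42.6])]
20 108 421 [array([ 97.4, -42.2]), array([97.4, 46.3])]
87 116 400 [array([ 79.5, -42.3]), array([79.5, 42.8])]
```

```bash
python3 go.py 0.4550 0.4150 0.139 266.7
```

```text
row [-1.0568e+01  3.4950e+00 -6.0000e-03] rot [0.03 0.   1.06] rows ~ 10.7 q6 end -44
```

```bash
python3 -m jog '[[-0.8,0.27,0,0,0,0.1,50],[-1.6,0.53,0,0,0,0.2,50],[-2.4,0.8,0,0,0,0.3,50],[-3.2,1.06,0,0,0,0.4,50],[-4.0,1.32,0,0,0,0.5,50],[-4.8,1.59,0,0,0,0.6,50],[-5.6,1.85,0,0,0,0.7,50],[-6.4,2.12,0,0,0,0.8,50],[-7.2,2.38,0,0,0,0.9,50],[-8.0,2.65,0,0,0,1.0,50],[-8.8,2.91,0,0,0,1.06,50],[-9.6,3.18,0,0,0,1.06,50],[-10.2,3.37,0,0,0,1.06,50],[-10.57,3.5,0,0,0,1.06,50],[-10.57,3.5,0,0,0,1.06,50],[-10.57,3.5,0,0,0,1.06,50],[-10.57,3.5,0,0,0,1.06,50],[-10.57,3.5,0,0,0,1.06,50]]' 80; python3 go.py 0.4550 0.4150 0.0644 266.7
python3 - <<'E'
from loc import *
c=cams.calibration('wrist'); im=cams.capture('wrist'); w=pickle.load(open('w12.pkl','rb'))[1]
a=cv2.cvtColor(im,cv2.COLOR_RGB2GRAY).astype(float);b=cv2.cvtColor(w,cv2.COLOR_RGB2GRAY).astype(float)
print(cv2.phaseCorrelate(b[20:230,150:365],a[20:230,150:365]))
E
```

```text
t: 39.48
tool_pos: [0.456, 0.4137, 0.1396]
orientation: [180.0, -0.0, -93.4]
ft_force: [0.8, 0.8, -2.5]
width: 0.0636
grasp_force: 88.7
row [-0.031  0.027  1.879] rot [ 0.01 -0.01 -0.02] rows ~ 1.8 q6 end -44
((-0.3309214215841365, -0.18064862917054825), 0.23814012677395058)
```

```bash
python3 -m jog '[[-0.03,0.02,0.5,0,0,0,50],[-0.03,0.02,0.9,0,0,0,50],[-0.03,0.02,1.3,0,0,0,50],[-0.03,0.02,1.6,0,0,0,50],[-0.03,0.02,1.72,0,0,0,50],[-0.03,0.02,1.72,0,0,0,50],[-0.03,0.02,1.72,0,0,0,50],[-0.03,0.02,1.72,0,0,0,50]]' 80; python3 go.py 0.4550 0.4150 0.0644 266.7
```

```text
t: 40.2
tool_pos: [0.4556, 0.4167, 0.0724]
orientation: [-179.9, 0.1, -93.3]
ft_force: [-0.1, 0.3, -3.3]
width: 0.0637
grasp_force: 88.6
row [0.043 0.012 0.199] rot [-0.01  0.02 -0.  ] rows ~ 0.2 q6 end -44
```

```bash
python3 -m jog '[[0,0,0.05,0,0,0,50],[0,0,0.1,0,0,0,50],[0,0,0.1,0,0,0,50],[0,0,0.1,0,0,0,50]]' 80; python3 go.py 0.4550 0.4150 0.0644 266.7
```

```text
t: 40.53
tool_pos: [0.4549, 0.4164, 0.0673]
orientation: [-180.0, 0.0, -93.3]
ft_force: [0.2, 1.0, -2.6]
width: 0.0639
grasp_force: 88.7
row [ 0.035 -0.004  0.073] rot [-0.  0.  0.] rows ~ 0.1 q6 end -44
```

```bash
python3 -m jog '[[0.035,0,0,0,0,0,50],[0.035,0,0.03,0,0,0,50],[0.035,0,0.06,0,0,0,50],[0.035,0,0.08,0,0,0,50],[0.035,0,0.08,0,0,0,50],[0.035,0,0.08,0,0,0,50]]' 80; python3 go.py 0.4550 0.4150 0.0644 266.7
```

```text
t: 41.03
tool_pos: [0.455, 0.415, 0.0645]
orientation: [-180.0, 0.0, -93.3]
ft_force: [-0.9, -1.7, 1.8]
width: 0.0635
grasp_force: 89.3
row [-0.001 -0.     0.003] rot [-0.01  0.01 -0.  ] rows ~ 0.0 q6 end -44
```

```bash
python3 -m jog '[[0,0,0,0,0,0,80],[0,0,0,0,0,0,90],[0,0,0,0,0,0,100],[0,0,0,0,0,0,100],[0,0,-1,0,0,0,100],[0,0,-2,0,0,0,100],[0,0,-3.5,0,0,0,100],[0,0,-4.2,0,0,0,100],[0,0,-4.2,0,0,0,100],[0,0,-4.2,0,0,0,100],[0,0,-4.2,0,0,0,100]]'
python3 - <<'E'
from fit import *
c=cams.calibration('wrist'); im=cams.capture('wrist'); pickle.dump((c,im),open('w13.pkl','wb'));cv2.imwrite('pics/w13.png',im[:,:,::-1])
C=np.array([.4553,.4153]);a=np.radians(-3.3);P=lambda x,y,z,o=C:proj('wrist',[o[0]+x*np.cos(a)-y*np.sin(a),o[1]+x*np.sin(a)+y*np.cos(a),z],c)
for n,y,z,o in(('A out',-.1,.103,C),('A in',-.075,.103,C),('B out top',-.1,.07,[.4545,.4036]),('bot out',-.1,.037,[.4552,.415])): print(n,np.round(P(0,y,z,o),1),np.round(P(-.043,y,z,o)),np.round(P(.043,y,z,o)))
u=int(P(.02,-.1,.103)[0]); 
print(u,[(r,*im[r,u]) for r in range(20,110,2)])
E
python3 go.py 0.6037 0.3258 0.12 174.0
```

```text
t: 41.95
tool_pos: [0.455, 0.4151, 0.2319]
orientation: [-180.0, 0.1, -93.3]
ft_force: [-0.2, -0.9, -0.6]
width: 0.0853
grasp_force: 0.0
A out [257.2  59.6] [314.  60.] [200.  60.]
A in [257.2  94.2] [312.  94.] [202.  94.]
B out top [257.4  47.8] [309.  48.] [206.  48.]
bot out [257.4  65. ] [303.  65.] [212.  65.]
230 [(20, np.uint8(84), np.uint8(163), np.uint8(142)), (22, np.uint8(80), np.uint8(162), np.uint8(143)), (24, np.uint8(83), np.uint8(162), np.uint8(145)), (26, np.uint8(85), np.uint8(167), np.uint8(146)), (28, np.uint8(84), np.uint8(164), np.uint8(144)), (30, np.uint8(85), np.uint8(165), np.uint8(143)), (32, np.uint8(85), np.uint8(166), np.uint8(144)), (34, np.uint8(87), np.uint8(166), np.uint8(144)), (36, np.uint8(88), np.uint8(166), np.uint8(144)), (38, np.uint8(89), np.uint8(169), np.uint8(144)), (40, np.uint8(90), np.uint8(168), np.uint8(145)), (42, np.uint8(92), np.uint8(169), np.uint8(146)), (44, np.uint8(92), np.uint8(165), np.uint8(145)), (46, np.uint8(88), np.uint8(173), np.uint8(149)), (48, np.uint8(162), np.uint8(34), np.uint8(29)), (50, np.uint8(247), np.uint8
[... 824 characters left out ...]
 np.uint8(19), np.uint8(15)), (86, np.uint8(137), np.uint8(20), np.uint8(15)), (88, np.uint8(135), np.uint8(19), np.uint8(16)), (90, np.uint8(133), np.uint8(20), np.uint8(16)), (92, np.uint8(135), np.uint8(18), np.uint8(14)), (94, np.uint8(107), np.uint8(8), np.uint8(8)), (96, np.uint8(143), np.uint8(114), np.uint8(73)), (98, np.uint8(150), np.uint8(122), np.uint8(75)), (100, np.uint8(147), np.uint8(119), np.uint8(74)), (102, np.uint8(147), np.uint8(119), np.uint8(72)), (104, np.uint8(148), np.uint8(119), np.uint8(76)), (106, np.uint8(151), np.uint8(123), np.uint8(77)), (108, np.uint8(148), np.uint8(120), np.uint8(75))]
row [ 2.001 -3.852  2.763] rot [ 0.   -0.02 18.54] rows ~ 12.9 q6 end 34
```

```bash
python3 -m jog '[[1.99,-3.85,0.5,0,0,18.6,60],[1.99,-3.85,0.5,0,0,18.6,60],[1.99,-3.85,0.5,0,0,18.6,60],[1.99,-3.85,1.5,0,0,18.6,60],[1.99,-3.85,2.7,0,0,18.6,60],[1.99,-3.85,2.7,0,0,18.6,60],[1.99,-3.85,2.7,0,0,18.6,60],[1.99,-3.85,2.7,0,0,18.6,60],[1.99,-3.85,2.7,0,0,18.6,60],[1.99,-3.85,2.7,0,0,18.6,60],[1.99,-3.85,2.7,0,0,18.6,60],[1.99,-3.85,2.7,0,0,18.6,60],[1.99,-3.85,2.7,0,0,18.6,60],[1.99,-3.85,2.7,0,0,18.6,60],[1.99,-3.85,2.7,0,0,18.6,60],[1.99,-3.85,2.7,0,0,18.6,60],[1.99,-3.85,2.7,0,0,18.6,60],[1.99,-3.85,2.7,0,0,18.6,60]]';  python3 go.py 0.6035 0.3258 0.005 173.6
```

```text
t: 43.5
tool_pos: [0.6039, 0.3265, 0.1237]
orientation: [180.0, -0.0, 173.8]
ft_force: [0.8, -0.0, 0.7]
width: 0.0509
grasp_force: 0.0
row [ 0.007 -0.019  2.966] rot [ 0.   -0.    0.03] rows ~ 2.8 q6 end 35
```

```bash
python3 -m jog '[[0,-0.02,1.2,0,0,0,60],[0,-0.02,1.8,0,0,0,60],[0,-0.02,2.4,0,0,0,60],[0,-0.02,2.8,0,0,0,60],[0,-0.02,2.96,0,0,0,60],[0,-0.02,2.96,0,0,0,60],[0,-0.02,2.96,0,0,0,0],[0,-0.02,2.96,0,0,0,0],[0,-0.02,2.96,0,0,0,0],[0,-0.02,2.96,0,0,0,0],[0,-0.02,2.96,0,0,0,0],[0,-0.02,2.96,0,0,0,0],[0,-0.02,2.96,0,0,0,0],[0,0,1,0,0,0,0],[0,0,0,0,0,0,0],[0,0,-1.2,0,0,0,0],[0,0,-1.2,0,0,0,0],[0,0,-1.2,0,0,0,0],[0,0,-1.2,0,0,0,0]]' 40;  python3 go.py 0.4809 0.4239 0.17 266.7
```

```text
t: 45.08
tool_pos: [0.6056, 0.3275, 0.1761]
orientation: [179.7, 0.3, 173.7]
ft_force: [0.1, 0.4, -1.2]
width: 0.0137
grasp_force: 38.4
row [3.363 2.054 0.141] rot [ -0.02   0.09 -18.6 ] rows ~ 13.0 q6 end -45
```

```bash
python3 -m jog '[[3.33,2.06,0,0,0,-18.6,0],[3.33,2.06,0,0,0,-18.6,0],[3.33,2.06,0,0,0,-18.6,0],[3.33,2.06,0,0,0,-18.6,0],[3.33,2.06,0,0,0,-18.6,0],[3.33,2.06,0,0,0,-18.6,0],[3.33,2.06,0,0,0,-18.6,0],[3.33,2.06,0,0,0,-18.6,0],[3.33,2.06,0,0,0,-18.6,0],[3.33,2.06,0,0,0,-18.6,0],[3.33,2.06,0,0,0,-18.6,0],[3.33,2.06,0,0,0,-18.6,0],[3.33,2.06,0,0,0,-18.6,0],[3.33,2.06,0,0,0,-18.6,0],[3.33,2.06,0,0,0,-18.6,0],[3.33,2.06,0,0,0,-18.6,0],[3.33,2.06,0,0,0,-18.6,0],[3.33,2.06,0,0,0,-18.6,0]]';  python3 go.py 0.4809 0.4239 0.0865 266.7
```

```text
t: 46.58
tool_pos: [0.4806, 0.4231, 0.1718]
orientation: [180.0, 0.0, -93.4]
ft_force: [-0.3, 0.7, 0.4]
width: 0.0138
grasp_force: 38.4
row [-0.021 -0.007  2.131] rot [ 0.    0.   -0.02] rows ~ 2.0 q6 end -45
```

```bash
python3 -m jog '[[-0.02,0,1.2,0,0,0,0],[-0.02,0,1.7,0,0,0,0],[-0.02,0,2.0,0,0,0,0],[-0.02,0,2.13,0,0,0,0],[-0.02,0,2.13,0,0,0,0],[-0.02,0,2.13,0,0,0,0],[-0.02,0,2.13,0,0,0,40],[-0.02,0,2.13,0,0,0,40],[-0.02,0,2.13,0,0,0,40],[-0.02,0,2.13,0,0,0,40],[0,0,0,0,0,0,40],[0,0,-2.5,0,0,0,40],[0,0,-2.5,0,0,0,100],[0,0,-2.5,0,0,0,100],[0,0,-2.5,0,0,0,100]]'
python3 - <<'E'
from loc import *
c=cams.calibration('wrist'); im=cams.capture('wrist'); pickle.dump((c,im),open('w14.pkl','wb')); cv2.imwrite('pics/w14.png',im[:,:,::-1])
a=np.radians(-3.3); C=np.array([.4553,.4153])
P=lambda x,y,z:proj('wrist',[C[0]+x*np.cos(a)-y*np.sin(a),C[1]+x*np.sin(a)+y*np.cos(a),z],c)
q=np.array([P(x,y,.09) for x in(-.043,.043) for y in(-.075,.06)]);lo,hi=q.min(0).astype(int).clip(0),q.max(0).astype(int)
v=im.max(2); m=np.zeros_like(v); m[lo[1]:hi[1],lo[0]:hi[0]]=v[lo[1]:hi[1],lo[0]:hi[0]]<60
n,l,st,ce=cv2.connectedComponentsWithStats(m)
for i in range(1,n):
    if st[i,4]>25:
        p=ray('wrist',ce[i],.09,c)[:2]-C; print('dark',st[i],'tray mm',np.round(1e3*np.array([p[0]*np.cos(a)+p[1]*np.sin(a),-p[0]*np.sin(a)+p[1]*np.cos(a)]),1))
# cover in top camera: bright wood component
t=cams.capture('top'); cv2.imwrite('pics/t2.png',t[:,:,::-1]); c=cams.calibration('top'); hsv=cv2.cvtColor(t,cv2.COLOR_RGB2HSV)
m=((hsv[...,0]<28)&(hsv[...,2]>90)).astype(np.uint8); n,l,st,ce=cv2.connectedComponentsWithStats(m)
for i in range(1,n):
    if st[i,4]>300 and 150<ce[i][1]<250: print(st[i],np.round(ray('top',ce[i],.014,c),4),cv2.minAreaRect(np.argwhere(l==i)[:,::-1].astype(np.float32)))
E
python3 go.py 0.4326 -0.002 0.22 271
```

```text
t: 47.83
tool_pos: [0.4812, 0.4236, 0.2784]
orientation: [-179.7, 0.3, -93.3]
ft_force: [0.6, -0.2, -0.2]
width: 0.0694
grasp_force: 0.0
dark [254 124  12  11 120] tray mm [ 24.3 -30.2]
[ 121  144   64   71 1151] [0.5457 0.6223 0.014 ] ((151.8498992919922, 179.99192810058594), (82.87791442871094, 16.035009384155273), 48.07745361328125)
[ 392  148  120   47 5291] [ 0.5626 -0.3076  0.014 ] ((451.7151794433594, 171.01783752441406), (45.207740783691406, 119.0040512084961), 89.42705535888672)
[ 321  189   72   30 1725] [ 0.4633 -0.0129  0.014 ] ((356.3507385253906, 203.77569580078125), (28.017139434814453, 70.68544006347656), 88.36341857910156)
[ 395  196  117   52 3304] [ 0.436  -0.2762  0.014 ] ((453.36102294921875, 220.74752807617188), (50.0765266418457, 116.34905242919922), 88.72696685791016)
[153 213  37  22 454] [0.4078 0.5616 0.014 ] ((171.32073974609375, 223.3773651123047), (36.263179779052734, 13.186612129211426), 15.945395469665527)
row [10.715  0.622  1.364] rot [-0.07  0.07 -0.86] rows ~ 10.4 q6 end -91
```

The cover was knocked about 3 cm, to roughly (0.463, -0.013). I'll look at it from close by.

```bash
python3 go.py 0.463 -0.02 0.24 271; python3 -m jog '[[2,0,0,0,0,0,100],[4,0,0,0,0,-0.8,100],[11.15,-0.15,0.8,0,0,-0.86,100],[11.15,-0.15,0.8,0,0,-0.86,100],[11.15,-0.15,0.8,0,0,-0.86,100],[11.15,-0.15,0.8,0,0,-0.86,100],[11.15,-0.15,0.8,0,0,-0.86,100],[11.15,-0.15,0.8,0,0,-0.86,100],[11.15,-0.15,0.8,0,0,-0.86,100],[11.15,-0.15,0.8,0,0,-0.86,100],[11.15,-0.15,0.8,0,0,-0.86,100],[11.15,-0.15,0.8,0,0,-0.86,100],[11.15,-0.15,0.8,0,0,-0.86,100],[11.15,-0.15,0.8,0,0,-0.86,100],[11.15,-0.15,0.8,0,0,-0.86,100],[11.15,-0.15,0.8,0,0,-0.86,100]]'
cat > cov.py <<'E'
from fit import *
def cover(z=.014,f='wc.pkl',v0=None):
    c=cams.calibration('wrist'); im=cams.capture('wrist'); pickle.dump((c,im),open(f,'wb')); cv2.imwrite('pics/'+f[:-4]+'.png',im[:,:,::-1])
    hsv=cv2.cvtColor(im,cv2.COLOR_RGB2HSV); m=((hsv[...,0]<30)&(hsv[...,1]>30)&(hsv[...,2]>50)).astype(np.uint8)
    m=cv2.morphologyEx(m,cv2.MORPH_OPEN,np.ones((3,3),np.uint8))
    n,l,st,ce=cv2.connectedComponentsWithStats(m)
    for i in range(1,n):
        if st[i,4]>2500:
            r=cv2.minAreaRect(np.argwhere(l==i)[:,::-1].astype(np.float32)); B=np.array([ray('wrist',p,z,c)[:2] for p in cv2.boxPoints(r)])
            print(st[i],'centre',np.round(B.mean(0),4),'sides',np.round([np.linalg.norm(B[0]-B[1]),np.linalg.norm(B[1]-B[2])],3),'corners',np.round(B,3).tolist())
E
python3 -c "
from cov import *
cover()"; python3 go.py 0.463 -0.01 0.1 271
```

```text
row [11.117 -0.166  0.866] rot [-0.07  0.07 -0.86] rows ~ 10.7 q6 end -93
t: 49.27
tool_pos: [0.461, -0.0214, 0.2397]
orientation: [180.0, 0.0, -88.9]
ft_force: [0.0, -0.0, -1.3]
width: 0.0854
grasp_force: 0.0
[    0     0   345    62 19559] centre [ 0.549  -0.1532] sides [0.335 0.055] corners [[0.715, -0.178], [0.38, -0.184], [0.374, -0.129], [0.727, -0.122]]
[ 401    0  111   82 4531] centre [ 0.2631 -0.149 ] sides [0.107 0.077] corners [[0.324, -0.185], [0.217, -0.187], [0.198, -0.113], [0.313, -0.111]]
[  215    74    82   175 12421] centre [ 0.4632 -0.0149] sides [0.084 0.2  ] corners [[0.507, -0.114], [0.423, -0.116], [0.412, 0.084], [0.511, 0.086]]
[  366   182   146   152 12089] centre [0.2291 0.1108] sides [0.11  0.263] corners [[0.37, 0.084], [0.319, -0.013], [0.095, 0.125], [0.132, 0.247]]
[   0  238   57   96 3740] centre [0.7513 0.1461] sides [0.068 0.14 ] corners [[0.773, 0.078], [0.705, 0.075], [0.726, 0.214], [0.801, 0.217]]
row [-0.283 -0.053  3.495] rot [-0.    0.01  0.02] rows ~ 3.4 q6 end -92
```

```bash
cat >> cov.py <<'E'
def world(f,x,y,z):
    c,im=pickle.load(open(f,'rb')); hsv=cv2.cvtColor(im,cv2.COLOR_RGB2HSV); m=((hsv[...,0]<30)&(hsv[...,1]>30)&(hsv[...,2]>50)).astype(np.uint8)
    m=cv2.morphologyEx(m,cv2.MORPH_OPEN,np.ones((3,3),np.uint8)); n,l,st,ce=cv2.connectedComponentsWithStats(m)
    u=proj('wrist',[x,y,z],c).astype(int); i=l[u[1],u[0]]; ct=cv2.findContours((l==i).astype(np.uint8),0,1)[0][0][:,0]
    W=np.array([ray('wrist',p,z,c)[:2] for p in ct]); r=cv2.minAreaRect((W*1000).astype(np.float32)); print(r); return W
E
python3 - <<'E'
from cov import *
world('wc.pkl',.4632,-.0149,.014)
E
```

```text
((463.12469482421875, -14.889129638671875), (85.70317077636719, 199.66378784179688), 1.0790354013442993)
```

```bash
python3 -m jog '[[-0.16,-0.055,2,0,0,0,100],[-0.16,-0.055,3.5,0,0,0,100],[-0.16,-0.055,4.4,0,0,0,100],[-0.16,-0.055,5,0,0,0,100],[-0.16,-0.055,5.5,0,0,0,100],[-0.16,-0.055,5.9,0,0,0,100],[-0.16,-0.055,6.06,0,0,0,100],[-0.16,-0.055,6.09,0,0,0,100],[-0.16,-0.055,6.09,0,0,0,100],[-0.16,-0.055,6.09,0,0,0,50],[-0.16,-0.055,6.09,0,0,0,50],[-0.16,-0.055,6.09,0,0,0,50],[-0.16,-0.055,6.09,0,0,0,50],[-0.16,-0.055,6.09,0,0,0,50],[-0.16,-0.055,6.09,0,0,0,50]]' 80; python3 -m jog '[[0,0,-0.2,0,0,0,50],[0,0,-0.6,0,0,0,50],[0,0,-1.2,0,0,0,50],[0,0,-2,0,0,0,50],[0,0,-2.8,0,0,0,50],[0,0,-3.6,0,0,0,50],[0,0,-4.2,0,0,0,50],[0,0,-4.4,0,0,0,50],[0,0,-4.4,0,0,0,50],[0,0,-4.4,0,0,0,50],[0,0,-4.4,0,0,0,50]]' 80
python3 - <<'E'
from loc import *
c=cams.calibration('wrist'); im=cams.capture('wrist'); pickle.dump((c,im),open('wd.pkl','wb')); cv2.imwrite('pics/wd.png',im[:,:,::-1])
s=robot.state(); print(s['tool_pos'],proj('wrist',s['tool_pos']+np.array([0,0,.014]),c))
for y in (-.1,-.075,-.025): print(y,np.round(proj('wrist',s['tool_pos']+np.array([0.02,y,.0016+.014]),c),1))
u=int(proj('wrist',s['tool_pos']+np.array([0.02,-.09,.0156]),c)[0]); print(u,[(r,*map(int,im[r,u])) for r in range(0,60,3)])
E
```

```text
t: 50.57
tool_pos: [0.4652, -0.0159, -0.0008]
orientation: [-179.7, 0.0, -89.0]
ft_force: [-2.0, 0.4, 8.7]
width: 0.0635
grasp_force: 87.3
t: 51.48
tool_pos: [0.4621, -0.0161, 0.1707]
orientation: [179.9, 0.0, -89.0]
ft_force: [-0.3, 0.3, -1.5]
width: 0.0634
grasp_force: 88.8
[ 0.46198867 -0.0160307   0.17045204] [257.74997576 276.47559737]
-0.1 [204.8  23.9]
-0.075 [206.9  99.3]
-0.025 [210.5 224.9]
205 [(0, 162, 127, 86), (3, 161, 124, 84), (6, 160, 125, 86), (9, 160, 125, 84), (12, 160, 125, 86), (15, 159, 124, 81), (18, 161, 124, 83), (21, 163, 126, 85), (24, 163, 125, 84), (27, 164, 128, 85), (30, 183, 155, 103), (33, 252, 242, 190), (36, 252, 243, 193), (39, 252, 241, 189), (42, 252, 241, 188), (45, 252, 241, 190), (48, 251, 241, 186), (51, 250, 238, 182), (54, 251, 229, 163), (57, 160, 136, 94)]
```

```bash
python3 go.py 0.4543 0.4023 0.17 266.7
```

```text
row [-10.46    0.011   0.016] rot [0.03 0.   0.86] rows ~ 10.0 q6 end -45
```

```bash
python3 -m jog '[[-0.8,0,0,0,0,0.1,50],[-1.6,0,0,0,0,0.2,50],[-2.4,0,0,0,0,0.3,50],[-3.2,0,0,0,0,0.4,50],[-4.0,0,0,0,0,0.5,50],[-4.8,0,0,0,0,0.6,50],[-5.6,0,0,0,0,0.7,50],[-6.4,0,0,0,0,0.8,50],[-7.2,0,0,0,0,0.86,50],[-8.0,0,0,0,0,0.86,50],[-8.8,0.01,0,0,0,0.86,50],[-9.5,0.01,0,0,0,0.86,50],[-10.1,0.01,0,0,0,0.86,50],[-10.46,0.01,0,0,0,0.86,50],[-10.46,0.01,0,0,0,0.86,50],[-10.46,0.01,0,0,0,0.86,50],[-10.46,0.01,0,0,0,0.86,50],[-10.46,0.01,0,0,0,0.86,50]]' 80; python3 -m jog '[[0,0,0.4,0,0,0,50],[0,0,0.8,0,0,0,50],[0,0,1.2,0,0,0,50],[0,0,1.5,0,0,0,50],[0,0,1.6,0,0,0,50],[0,0,1.6,0,0,0,50],[0,0,1.6,0,0,0,50],[0,0,1.6,0,0,0,50]]' 80;python3 go.py 0.4543 0.4023 0.098 266.7
python3 - <<'E'
from loc import *
c=cams.calibration('wrist'); im=cams.capture('wrist'); w=pickle.load(open('wd.pkl','rb'))[1]; cv2.imwrite('pics/we.png',im[:,:,::-1])
a=cv2.cvtColor(im,cv2.COLOR_RGB2GRAY).astype(float);b=cv2.cvtColor(w,cv2.COLOR_RGB2GRAY).astype(float)
print(cv2.phaseCorrelate(b[20:230,150:365],a[20:230,150:365])); print([(r,*map(int,im[r,205])) for r in range(15,60,3)])
E
```

```text
t: 53.03
tool_pos: [0.4554, 0.401, 0.1723]
orientation: [180.0, -0.0, -93.4]
ft_force: [-0.3, -0.9, -1.7]
width: 0.0634
grasp_force: 88.7
t: 53.7
tool_pos: [0.456, 0.4023, 0.1097]
orientation: [-179.9, 0.1, -93.3]
ft_force: [0.1, -0.2, -0.9]
width: 0.0634
grasp_force: 88.7
row [0.003 0.042 0.292] rot [-0.02  0.02 -0.01] rows ~ 0.3 q6 end -45
((0.3578095547858169, 0.0683385123641358), 0.17774674619893996)
[(15, 90, 171, 147), (18, 90, 172, 145), (21, 90, 169, 145), (24, 91, 171, 146), (27, 89, 167, 148), (30, 205, 179, 128), (33, 252, 241, 188), (36, 252, 242, 192), (39, 252, 240, 187), (42, 252, 240, 189), (45, 252, 241, 188), (48, 251, 239, 184), (51, 250, 237, 181), (54, 251, 240, 186), (57, 253, 245, 196)]
```

Cover still firm in the grip. I'll lower it in small steps.

```bash
python3 -m jog '[[0,0.03,0.08,0,0,0,50],[0,0.03,0.15,0,0,0,50],[0,0.03,0.2,0,0,0,50],[0,0.03,0.2,0,0,0,50],[0,0.03,0.2,0,0,0,50],[0,0.03,0.2,0,0,0,50]]' 80; python3 go.py 0.4543 0.4023 0.098 266.7
```

```text
t: 54.25
tool_pos: [0.4541, 0.4024, 0.1004]
orientation: [-180.0, 0.0, -93.3]
ft_force: [-0.3, 0.6, -1.8]
width: 0.0633
grasp_force: 88.7
row [ 0.002 -0.004  0.06 ] rot [-0.  0. -0.] rows ~ 0.1 q6 end -45
```

```bash
python3 -m jog '[[0,0,0.03,0,0,0,50],[0,0,0.06,0,0,0,50],[0,0,0.08,0,0,0,50],[0,0,0.08,0,0,0,50],[0,0,0.08,0,0,0,50]]' 80
```

```text
t: 54.67
tool_pos: [0.4545, 0.4025, 0.0983]
orientation: [-179.9, 0.1, -93.3]
ft_force: [-1.7, -2.4, 6.0]
width: 0.0636
grasp_force: 89.5
```

```bash
python3 -m jog '[[0,0,0,0,0,0,80],[0,0,0,0,0,0,90],[0,0,0,0,0,0,100],[0,0,0,0,0,0,100],[0,0,-1,0,0,0,100],[0,0,-2,0,0,0,100],[0,0,-3.5,0,0,0,100],[0,0,-4.5,0,0,0,100],[0,0,-4.5,0,0,0,100],[0,0,-4.5,0,0,0,100],[0,0,-4.5,0,0,0,100]]'
python3 - <<'E'
from loc import *
c=cams.calibration('wrist'); im=cams.capture('wrist'); pickle.dump((c,im),open('wf.pkl','wb'))
s=cams.capture('side')[:,:,::-1]; u=proj('side',[.455,.41,.06]).astype(int)
a=cv2.resize(s[u[1]-60:u[1]+60,u[0]-60:u[0]+60],(400,400),interpolation=cv2.INTER_CUBIC); b=cv2.resize(im[0:300,100:400,::-1],(400,400),interpolation=cv2.INTER_CUBIC)
cv2.imwrite('pics/f.png',np.hstack([a,b]))
E
```

```text
t: 55.58
tool_pos: [0.4547, 0.4028, 0.2783]
orientation: [-179.9, 0.1, -93.3]
ft_force: [0.2, 0.0, -0.4]
width: 0.0853
grasp_force: 0.0
```

View pics/f.png

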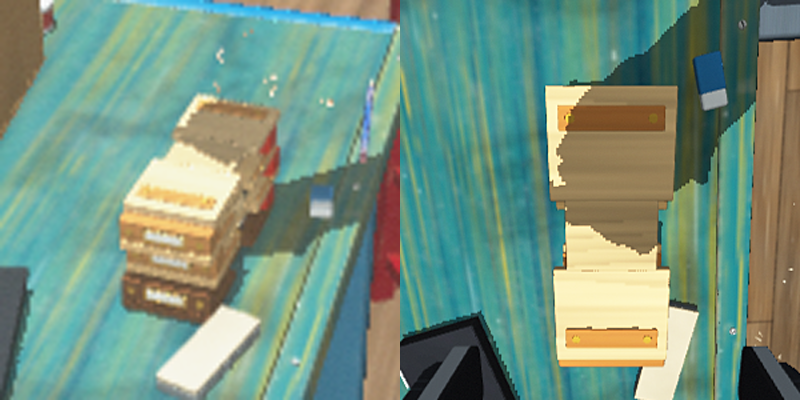

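The stack shows alternating offsets. The cover spans rows 86–359 in the right half, with tray_a's rail showing beneath it at row 366. One numeric check of the shift remains.

Run:
```python
from loc import *
c,im=pickle.load(open('wf.pkl','rb')); g=lambda u,v:((u-400)*.75+100-.1,v*.75-.1)
for p,z in(((545,86),.113),((677,86),.113),((559,359),.113),((666,359),.113),((559,366),.103),((666,366),.103)): print(np.round(ray('wrist',g(*p),z,c),4))
u=int(g(610,0)[0]); print([(r,*map(int,im[r,u])) for r in range(258,284)])
```

```text
[0.4912 0.302  0.113 ]
[0.4062 0.3069 0.113 ]
[0.5009 0.5011 0.113 ]
[0.4171 0.5058 0.113 ]
[0.5031 0.5132 0.103 ]
[0.4162 0.5182 0.103 ]
[(258, 231, 162, 74), (259, 231, 160, 69), (260, 236, 177, 94), (261, 247, 229, 158), (262, 252, 243, 190), (263, 252, 242, 188), (264, 252, 242, 190), (265, 252, 241, 189), (266, 251, 239, 186), (267, 250, 238, 183), (268, 249, 239, 184), (269, 244, 223, 153), (270, 235, 167, 78), (271, 240, 170, 80), (272, 239, 169, 82), (273, 243, 170, 78), (274, 224, 156, 83), (275, 103, 141, 118), (276, 70, 156, 142), (277, 80, 153, 141), (278, 79, 152, 139), (279, 84, 155, 142), (280, 86, 159, 144), (281, 88, 159, 144), (282, 82, 155, 141), (283, 81, 152, 141)]
```

The shift is about 12 mm, the pieces are aligned, and the gripper is clear of the stack. Handing in.

```bash
python3 -c "
from station import robot
print(robot.close_job())"
```

```text
the job is handed in; nothing more can be done
None
```

I stacked tray_b, tray_a and the cover on the bottom tray, red rails at one end, with measured shifts of about 11–12 mm alternating. All five gouges are laid in the channels (2, 2 and 1), edges toward the red rails, and the job was handed in at about 56 s.

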